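# Hang the tumbled stone rings to dry and post the blank slices for another run

### The arm

A 6-joint arm with a two-finger parallel gripper is mounted at the origin on the work surface. World frame = base frame: x ahead of the robot, y to its left, z up, the work surface at z = 0. Lengths are in m, angles in rad, forces in N, time in s.
With the tool pointing down it reaches from about 0.225 to 0.725 m from the base axis. Payload 3.1 kg.
Tool frame: the origin (TCP) lies midway between the tips of the shut fingers; the grasp point (between the pads) lies manip.grip_depth behind it (manip.grip_depth is the distance from the TCP to the grasp point, in m); x points along the fingers, z is the direction in which the jaws open and shut, and the axes are right-handed (so a half turn about x gives the same grasp; the last joint's range is limited). The gripper opens to 85 mm and grips with 20 to 120 N. Pads are 22 mm wide; open, the fingers measure 114 mm over their backs; the gripper's body (76 mm by 85 mm) begins 54 mm behind the grasp point. The pads swing forward as they close: fully open they stand 13 mm farther back than shut.
Start: joints at [1.135, 0.048, 0.099, 1.622, 0, 1.443], TCP at [0.159, 0.5, 0.231] pointing down, gripper open.
Joint ranges: [-2.91, 2.91], [-0.99, 1.94], [-1.21, 1.42], [-2.12, 2.29], [-1.49, 1.47], [-3.14, 3.14]. Speed limits (rad/s): [2.79, 2.79, 3.14, 3.14, 3.14, 3.14].

### API

Orientations are given as a unit quaternion [w, x, y, z].
In Python, from station import readout, vision, manip, spot_in gives the robot as it stands.
- The arm moves only by the tool carry_out, never from a script. Its argument "moves" is a list that holds one entry, the list of rows, each a list of 7 numbers: the gripper command: -1 is fully open, 1 is shut, values between are in proportion, then the shift along the world's x, y, z in m, then the turn, a rotation vector about the world's x, y, z in rad. In form: [[[jaw, x, y, z, ax, ay, az], ...]]. A call has exactly 8 rows; each row is the pose to reach, as a shift and turn from the pose commanded when the call began; what a row does not reach only later rows make up. A row lasts 1/12 s, in which the tool goes at most 41.7 mm and 7.16 degrees, less where a joint would pass 70% of its speed; a pose out of reach is approached as far as the arm can. A call with a gripper value outside its range is refused whole. The fingers move at their own pace and stop on an object; "grip_force" is the grip in N (left out, the last holds). Time passes only in rows, so rows that repeat a pose let the fingers close, or fill a call up. It gives the time, the measured TCP pose, the force and the opening at its end, in the units of the state.
- readout.read_state(): the state, without advancing time (a new reading comes with each control period).
- vision.read_camera(name): name is "scene" or "side" or "wrist"; returns a dict with "img" (400x640x3 uint8, red, green, blue), "z_map" (400x640 float32, m along the optical axis (not along the pixel's ray), 0 where there is no reading), "fovy" (degrees; the focal length in pixels is half the picture's height over the tangent of half this angle, whatever the lens; pixels are square), "cx", "cy" (the principal point, pixels), "k1" (the pictures are not rectified: a ray, as slopes to the right and down, at radius r is drawn at 1 + k1 r^2 times it, then the intrinsics apply), "R" (3x3) and "t" (3): a world point X has camera coordinates R X + t. Camera axes: x right, y down, z forward; pixel columns grow to the right and rows downward; lengths in m; the calibration is good to about 2 mm. A picture is of the moment at which its call begins.
- manip.sign_off(): hands the job in, once; it reports no verdict.
Trained networks look in the newest picture that a camera, given by its name, has taken for a name from the list of things; names that differ only in an ending like _2 or _b are one class to them, and where a whole thing is asked for, a point or a joint stands for the part that bears it (a point fixed in the world has none). Each returns a list of dicts, best first, with "confidence" (0 to 1); they miss things now and then, are a little off and sometimes report something else, mostly with a low value. They report only what shows in the picture. A call takes as long as a camera call. They do not tell look-alikes from the thing itself.
- spot_in(camera, thing): "bbox" ([left, top, width, height] in pixels, round what is visible of it).
The state is a dict: "time": time; "joints": joint angles; "joint_vel": joint speeds; "tau": joint torques, N m; "tool_pos": TCP position; "eef_rot": TCP orientation; "force": force on the tool from outside, world axes, zero at the start; "wrist_torque": the same for the moment, N m; "grip_width": finger opening in m.
Only numpy, scipy, OpenCV 4.12 (cv2) and the standard library are available. Lean on these libraries where they do the work, as an engineer would, in place of code of your own. Each camera call takes 0.05 s, during which the arm holds its last target. There are 200 camera calls.

### The job

Unload the finished tumbler batch: take the red-handled skewer off its drying stand, run it through all the stone rings standing in the white rack, lift them off together as one stack without letting any fall on the bench, and lay the loaded skewer back in the stand's two forks. The undrilled flat slices on the bench need another run: push each one through the slot in the front of the pine cabinet until it drops into the rubber-lined bin inside. Leave the jar, barrel and magnet bar where they are, and let go of everything at the end.

Things in the scene. Friction and masses are not known exactly. Their poses are not given: they have to be found in the camera images.
- skewer: Skewer: steel rod 6 mm thick with a flat-sided red handle 80 x 16 x 24 mm (x, y, z), 65 g. Origin: handle centre, on the rod's axis. x points along the rod to its round tip: handle x = -40 to 40 mm, bare rod 40 to 205 mm. It starts empty in the stand's forks, handle overhanging the stand's -x end.
- stand: Fixed stand: dark base 190 x 70 x 12 mm, two posts at x = -65 and +65 mm (10 mm thick), each topped by an upright V fork, 28 mm wide at its tips, 101 mm high; V bottom at 80 mm. Origin: under its centre, x along the forks, z up. A skewer laid right points along +x, its axis 90 mm up, handle centre at x = -120 (+/- 12) mm, the near fork between handle and rings.
- rack: Fixed white comb rack, pine base 110 x 70 mm. Up to 4 rings stand on edge in slots at x = -30, -10, 10, 30 mm, on one axis along x, 50 mm above the bench. Origin: under its centre, z up. The slats span x = -45 to 45 mm and are 38 mm high, with room for the rod above them. The skewer enters from -x, going +x.
- slot (a point): Middle of the slot's mouth on the flat upright front of the fixed pine cabinet (170 wide, 245 deep, 136 tall), 117 mm up. x points inward, y along the slot, z up. Slot 60 wide, 14 high; its sill, 110 mm up, is 10 deep, then a bin 64 wide drops 102 below it. A notch in the top, 40 wide and 48 deep, open above, lets shut fingers follow a slice over the sill. Clear window over the bin.
- barrel: Bystander: blue rubber tumbler barrel, 110 mm across, 120 mm tall plus a steel lid. Origin under its middle.
- jar: Bystander: brown glass jar of tiger eye, 68 mm across, 101 mm tall. Origin under its middle.
- magnet: Bystander: steel magnet bar, 90 x 22 x 12 mm, lying flat. Origin under its middle.
- ring1: Drilled stone ring, 56 mm outside, hole 22 mm, 8 mm thick, about 42 g, standing on edge in one of the rack's slots (may be absent). Origin: centre of the ring; its own x is the axis of the hole. Hanging on the rod its centre is 8 mm below the rod's axis.
- ring2: Drilled stone ring, 56 mm outside, hole 22 mm, 8 mm thick, about 42 g, standing on edge in one of the rack's slots (may be absent). Origin: centre of the ring; its own x is the axis of the hole. Hanging on the rod its centre is 8 mm below the rod's axis.
- ring3: Drilled stone ring, 56 mm outside, hole 22 mm, 8 mm thick, about 42 g, standing on edge in one of the rack's slots (may be absent). Origin: centre of the ring; its own x is the axis of the hole. Hanging on the rod its centre is 8 mm below the rod's axis.
- ring4: Drilled stone ring, 56 mm outside, hole 22 mm, 8 mm thick, about 42 g, standing on edge in one of the rack's slots (may be absent). Origin: centre of the ring; its own x is the axis of the hole. Hanging on the rod its centre is 8 mm below the rod's axis.
- slice1: Undrilled golden brown stone slice, a flat bar 70 x 52 x 8 mm (x, y, z), about 76 g, lying flat on the bench (may be absent). Origin: its centre. Either end may go into the slot first.
- slice2: Undrilled golden brown stone slice, a flat bar 70 x 52 x 8 mm (x, y, z), about 76 g, lying flat on the bench (may be absent). Origin: its centre. Either end may go into the slot first.
- slice3: Undrilled golden brown stone slice, a flat bar 70 x 52 x 8 mm (x, y, z), about 76 g, lying flat on the bench (may be absent). Origin: its centre. Either end may go into the slot first.
Mind the look-alikes: they are no part of the job. Leave any purple look-alike of the ring4 alone.

How it is judged:
By the outcome, as a careful person would: the job done as asked, in the order asked, and still so for the second after the job is handed in, with the robot touching nothing.
Of ring1, ring2, ring3, ring4 only 2 to 4 are there at a start; the rules pass over those that are not, and their reading is None.
Of slice1, slice2, slice3 only 2 to 3 are there at a start; the rules pass over those that are not, and their reading is None.
At some moment in a run one of slice1, slice2, slice3 may be knocked a few centimetres aside while the robot is not near it.
It also fails if it takes over 210 s, if anything falls off the work surface, if the arm or the gripper's body presses on something with over 40 N, if the wrist force passes 120 N, or if a joint passes its speed limit or range.

## Working session

There is one attempt and no reset: what is moved stays moved. The work goes in short steps, Python scripts to look and compute and a tool call to move; the robot and the scene stay as the last step left them, time stands still between calls to the robot, and variables do not carry over. Pictures are saved under pics/ and viewed, about 12 in all and at most 16, crops included, and the job is handed in when it is done.

Besides the shell and the picture viewer there is one more tool, called by a JSON object that holds its "method" and its "body", one argument or row to a line. carry_out: Moves the arm, as the interface text tells. Its arguments: {"type":"object","properties":{"moves":{"type":"array"},"grip_force":{"type":"number"}},"required":["moves"]}

```bash
ls; mkdir -p pics
cat > h.py <<'E'
import numpy as np, cv2
from station import readout, vision, manip, spot_in
def cam(n):
    return vision.read_camera(n)
def undist(c,u,v):
    f=200/np.tan(np.radians(c["fovy"])/2)
    xd=(np.asarray(u,float)-c["cx"])/f; yd=(np.asarray(v,float)-c["cy"])/f
    x,y=xd.copy(),yd.copy()
    for _ in range(10):
        s=1+c["k1"]*(x*x+y*y); x=xd/s; y=yd/s
    return x,y
def cloud(c):
    v,u=np.mgrid[0:400,0:640]
    x,y=undist(c,u,v); z=c["z_map"]
    P=np.stack([x*z,y*z,z],-1)-c["t"]
    W=P@c["R"]; W[z<=0]=np.nan
    return W
def onplane(c,u,v,h):
    x,y=undist(c,u,v); d=np.stack([x,y,np.ones_like(x)],-1)@c["R"]; o=-c["R"].T@c["t"]
    return o+d*((h-o[2])/d[...,2])[...,None]
def proj(c,X):
    p=np.asarray(X)@c["R"].T+c["t"]; s=p[...,:2]/p[...,2:]
    r2=(s**2).sum(-1,keepdims=True); f=200/np.tan(np.radians(c["fovy"])/2)
    return s*(1+c["k1"]*r2)*f+[c["cx"],c["cy"]]
def save(n,c,crop=None,scale=1):
    im=c["img"][:,:,::-1]
    if crop: l,t,w,h=crop; im=im[t:t+h,l:l+w]
    cv2.imwrite("pics/"+n,cv2.resize(im,None,fx=scale,fy=scale,interpolation=cv2.INTER_CUBIC))
E
python3 - <<'E'
from h import *
import pickle
print(readout.read_state(), manip.grip_depth)
for n in ["scene","side"]:
    c=cam(n); save(n+"0.png",c,scale=1.25); pickle.dump(c,open(n+"0.pkl","wb"))
    print(n,"pos",-c["R"].T@c["t"],c["fovy"],c["k1"])
    for t in ["skewer","stand","rack","ring1","slice1","slot","jar","barrel","magnet"]:
        print(t,[(np.round(d["bbox"]).tolist(),round(d["confidence"],2)) for d in spot_in(n,t)])
E
```

```text
pics
{'time': 0.0, 'joints': array([ 1.13517923e+00,  4.87479467e-02,  9.75802504e-02,  1.62202922e+00,
       -2.16838007e-06,  1.44298535e+00]), 'joint_vel': array([ 0.00050144,  0.00049378,  0.00166576, -0.00098115, -0.00111093,
       -0.00031324]), 'tau': array([-1.78786049e-03, -3.38783598e+01,  3.20013785e+01,  2.03054259e-02,
       -3.04561881e-04,  1.84680158e-05]), 'tool_pos': array([0.15880916, 0.49974475, 0.23010984]), 'eef_rot': array([ 0.56999488, -0.41785205,  0.5714808 ,  0.41703142]), 'force': array([ 0.4204209 , -0.42579698,  0.75044479]), 'wrist_torque': array([-0.02129634, -0.00994199,  0.0053805 ]), 'grip_width': 0.0853120163328224} 0.0187
scene pos [ 0.93114531 -0.42043039  0.86119783] 52.79189413453136 -0.10210656786194411
skewer [([284.0, 146.0, 52.0, 56.0], 0.76)]
stand [([293.0, 135.0, 60.0, 72.0], 0.93), ([254.0, 160.0, 27.0, 21.0], 0.32)]
rack [([94.0, 265.0, 114.0, 135.0], 0.31)]
ring1 [([336.0, 193.0, 26.0, 18.0], 0.76), ([344.0, 190.0, 20.0, 14.0], 0.54), ([344.0, 280.0, 16.0, 23.0], 0.54), ([355.0, 179.0, 16.0, 12.0], 0.43)]
slice1 [([210.0, 200.0, 31
[... 171 characters left out ...]
.0], 0.53)]
magnet [([368.0, 218.0, 36.0, 23.0], 0.58), ([97.0, 268.0, 110.0, 132.0], 0.52)]
side pos [0.2938373 0.5799306 0.7731119] 57.05778499856123 0.023117526131896604
skewer [([305.0, 189.0, 53.0, 77.0], 0.57)]
stand [([293.0, 214.0, 62.0, 83.0], 0.72)]
rack [([271.0, 218.0, 46.0, 36.0], 0.8)]
ring1 [([278.0, 220.0, 22.0, 18.0], 0.65), ([292.0, 156.0, 12.0, 17.0], 0.62), ([287.0, 210.0, 16.0, 16.0], 0.57)]
slice1 [([372.0, 253.0, 35.0, 30.0], 0.79), ([400.0, 208.0, 30.0, 19.0], 0.68), ([249.0, 203.0, 36.0, 21.0], 0.38)]
slot [([380.0, 81.0, 84.0, 85.0], 0.67)]
jar [([203.0, 236.0, 33.0, 45.0], 0.77)]
barrel [([173.0, 309.0, 67.0, 80.0], 0.6)]
magnet [([248.0, 200.0, 34.0, 23.0], 0.81)]
```

View pics/scene0.png

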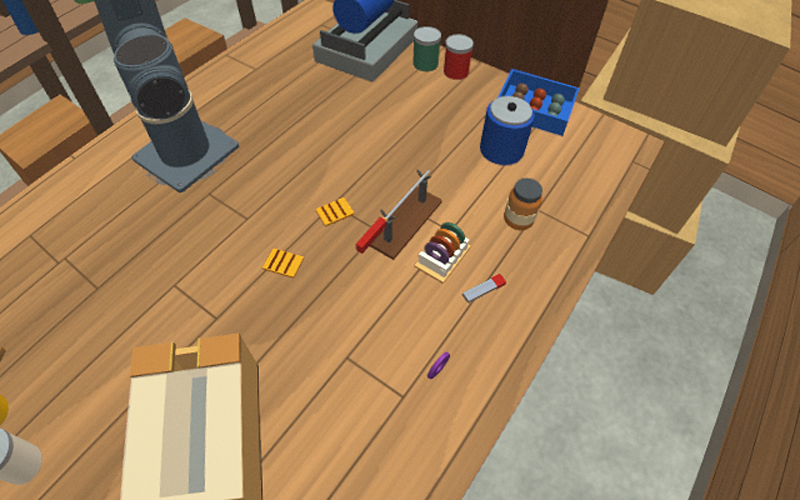

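View pics/side0.png

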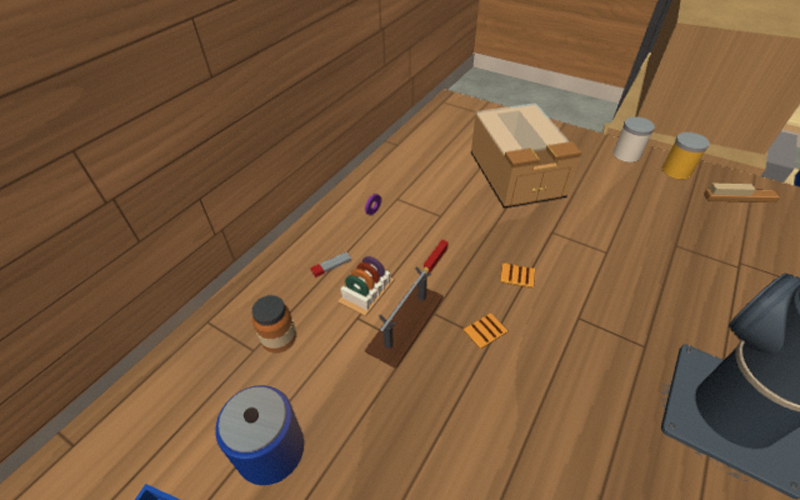

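Scene and side pictures show: two golden slices (scene ~(334,210) and (283,262) in the 800 px view), the skewer on its stand (handle at (370,235)), and the rack at (443,250) with 3–4 rings. A bright purple ring lies alone on the bench at (438,365), which is the look-alike. The red-ended magnet bar is at (484,288), which could be taken for the handle. The cabinet is at lower left. Next I'll do the geometry and a close crop.

```bash
cat > geo.py <<'E'
from h import *
import pickle
S={n:pickle.load(open(n+"0.pkl","rb")) for n in ["scene","side"]}
if __name__=="__main__":
    a=S["scene"]["img"][165:235,270:410,::-1]; b=S["side"]["img"][180:300,250:370,::-1]
    A=cv2.resize(a,None,fx=5,fy=5,interpolation=cv2.INTER_CUBIC); A=cv2.resize(A,(700,350)); B=cv2.resize(b,(250,250),interpolation=cv2.INTER_CUBIC)
    cv2.imwrite("pics/crop1.png",np.vstack([A,np.pad(B,((0,0),(0,450),(0,0)))]))
    for n,c in S.items():
        W=cloud(c); hsv=cv2.cvtColor(c["img"],cv2.COLOR_RGB2HSV)
        H,Sa,V=[hsv[...,i].astype(int) for i in range(3)]
        on=(W[...,0]>0)&(W[...,0]<.8)&(abs(W[...,1])<.8)
        red=((H<5)|(H>174))&(Sa>150)&on&(W[...,2]>.05)&(W[...,2]<.13)
        gold=(H>8)&(H<26)&(Sa>190)&(V>150)&on&(W[...,2]<.03)
        white=(Sa<50)&(V>150)&on&(W[...,2]>.015)&(W[...,2]<.06)
        dark=(V<100)&on&(W[...,2]>.005)&(W[...,2]<.02)
        for k,m in dict(red=red,gold=gold,white=white,dark=dark).items():
            nl,L,st,ce=cv2.connectedComponentsWithStats(m.astype(np.uint8))
            for i in range(1,nl):
                if st[i,4]<40: continue
                P=W[L==i]; (cx,cy),(w,h),ang=cv2.minAreaRect((P[:,:2]*1000).astype(np.float32))
                print(n,k,st[i].tolist(),"mean",P.mean(0).round(3),"rect",np.round([cx,cy,w,h,ang],1),"zmax",P[:,2].max().round(3))
E
python3 geo.py
```

```text
scene red [356, 39, 21, 13, 155] mean [0.386 0.635 0.066] rect [382.4 639.1  68.3  34.7  25.7] zmax 0.083
scene red [285, 174, 24, 28, 261] mean [0.569 0.013 0.096] rect [567.4  15.7  15.7  79.9   1.6] zmax 0.103
scene gold [253, 158, 30, 22, 317] mean [0.424 0.067 0.007] rect [421.9  69.9  74.   54.7  66.9] zmax 0.012
scene gold [210, 199, 33, 23, 373] mean [ 0.425 -0.097  0.007] rect [423.1 -96.2  70.1  52.3  17.9] zmax 0.011
scene gold [0, 316, 7, 18, 89] mean [ 0.221 -0.632  0.013] rect [ 217.  -631.2   11.1   41.8   57.9] zmax 0.026
scene white [316, 14, 18, 7, 46] mean [0.164 0.714 0.058] rect [159.9 713.2  44.6  50.4  80.6] zmax 0.06
scene white [274, 17, 27, 16, 56] mean [0.091 0.578 0.058] rect [ 78.  598.   53.7 111.3   9.1] zmax 0.06
scene white [293, 26, 29, 25, 207] mean [0.18  0.563 0.058] rect [175.3 565.   55.7 160.    5.1] zmax 0.06
scene white [335, 201, 26, 17, 104] mean [0.683 0.069 0.035] rect [678.2  71.   62.1  22.3   4.2] zmax 0.041
scene white [359, 200, 10, 10, 42] mean [0.706 0.104 0.033] rect [705.3 102.9   8.1  44.6   2.8] zmax 0.053
scene white [15, 351,
[... 1137 characters left out ...]
 -104.4    8.4   45.5   20.7] zmax 0.01
side gold [391, 251, 14, 16, 46] mean [0.406 0.045 0.009] rect [408.   43.3   9.2  49.9  60.8] zmax 0.011
side gold [372, 254, 29, 24, 267] mean [0.423 0.079 0.009] rect [423.3  77.4  52.7  50.1  63.5] zmax 0.013
side white [273, 217, 39, 29, 197] mean [0.663 0.129 0.036] rect [656.3 122.2 104.4  53.5  57.3] zmax 0.052
side dark [293, 228, 62, 67, 1551] mean [0.555 0.147 0.013] rect [5.604e+02 1.366e+02 6.930e+01 1.899e+02 3.000e-01] zmax 0.02
side dark [529, 276, 58, 95, 2656] mean [0.061 0.025 0.013] rect [ 48.8   2.   96.8 194.5   0.3] zmax 0.02
side dark [202, 352, 41, 36, 118] mean [0.579 0.474 0.014] rect [584.5 471.6  92.2  27.   72.1] zmax 0.02
```

View pics/crop1.png

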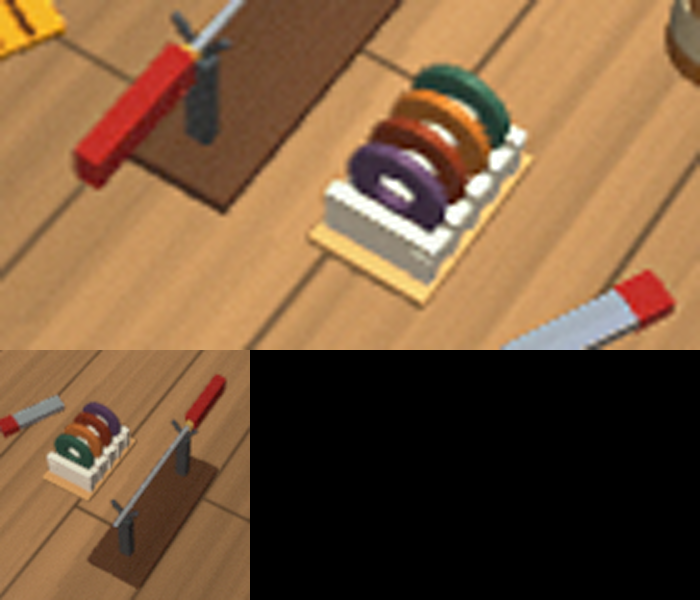

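```bash
cat > geo2.py <<'E'
from geo import *
from scipy.spatial.transform import Rotation as Ro
q=readout.read_state()["eef_rot"]; M=Ro.from_quat(np.r_[q[1:],q[0]]).as_matrix(); print("tool axes cols\n",M.round(3))
for n,c in S.items():
    W=cloud(c); x,y,z=W[...,0],W[...,1],W[...,2]
    # rings + rack
    m=(x>.63)&(x<.75)&(y>.03)&(y<.2)
    for nm,lo,hi in [("ringtops",.055,.085),("slats",.028,.042),("base",.004,.016)]:
        P=W[m&(z>lo)&(z<hi)]
        if len(P)>10:
            print(n,nm,len(P),"x",np.percentile(P[:,0],[2,50,98]).round(3),"y",np.percentile(P[:,1],[2,50,98]).round(3), "rect",np.round(cv2.minAreaRect((P[:,:2]*1000).astype(np.float32))[0:3][0],1),np.round(cv2.minAreaRect((P[:,:2]*1000).astype(np.float32))[1],1),round(cv2.minAreaRect((P[:,:2]*1000).astype(np.float32))[2],1))
    # cabinet
    k=(y<-.15)&(x>.3)&(x<.75)&(z>.126)&(z<.146)
    P=W[k]; r=cv2.minAreaRect((P[:,:2]*1000).astype(np.float32)); print(n,"cab top",len(P),np.round(r[0],1),np.round(r[1],1),round(r[2],1),"z",np.median(P[:,2]), "ymax",P[:,1].max().round(3)); print(cv2.boxPoints(r).round(0).tolist())
    # rod
    hsv=cv2.cvtColor(c["img"],cv2.COLOR_RGB2HSV)
    m=(z>.083)&(z<.1)&(x>.53)&(x<.6)&(y>.06)&(y<.25)
    P=W[m]
    if len(P)>5:
        p=np.polyfit(P[:,1],P[:,0],1); print(n,"rod x=",p.round(4),"y range",P[:,1].min().round(3),P[:,1].max().round(3),len(P),"z",np.median(P[:,2]).round(4))
    for t,b in dict(jar=(.65,.8,.15,.35,.02,.11),magnet=(.65,.85,-.1,.08,.008,.02),pring=(.6,.95,-.3,-.05,.01,.07)).items():
        P=W[(x>b[0])&(x<b[1])&(y>b[2])&(y<b[3])&(z>b[4])&(z<b[5])]
        if len(P): print(n,t,len(P),P.min(0).round(3),P.max(0).round(3))
E
python3 geo2.py
```

```text
tool axes cols
 [[-0.    -0.953  0.303]
 [ 0.     0.303  0.953]
 [-1.     0.     0.   ]]
scene ringtops 472 x [0.654 0.68  0.703] y [0.073 0.102 0.139] rect [677.7 107.5] [69.2 53. ] 89.9
scene slats 303 x [0.648 0.691 0.709] y [0.062 0.075 0.148] rect [677.  106.9] [65.1 90.5] 0.5
scene base 246 x [0.645 0.696 0.712] y [0.052 0.063 0.157] rect [698.5  93.6] [127.2  64.2] 57.0
scene cab top 11123 [ 561.  -432.3] [172.3 246.1] 45.2 z 0.12940839287820294 ymax -0.286
[[413.0, -407.0], [588.0, -580.0], [709.0, -458.0], [534.0, -284.0]]
scene rod x= [-0.0173  0.5664] y range 0.06 0.221 182 z 0.0911
scene jar 843 [0.701 0.15  0.02 ] [0.792 0.318 0.104]
scene magnet 206 [ 0.652 -0.099  0.008] [0.808 0.08  0.02 ]
scene pring 160 [ 0.796 -0.133  0.01 ] [ 0.81  -0.081  0.055]
side ringtops 437 x [0.649 0.67  0.698] y [0.077 0.116 0.143] rect [674.1 109.2] [54.  68.2] 0.6
side slats 319 x [0.643 0.658 0.703] y [0.068 0.138 0.154] rect [674.2 110.2] [91.1 64.2] 89.9
side base 261 x [0.64  0.648 0.706] y [0.059 0.153 0.166] rect [661.7 142.6] [177.1  69.9] 57.6
side cab top 2635 [ 454.2 -880.5] [1194.6  293.9] 76.9 z 0.1320459893280155 ymax -0.285
[[175.0, -1429.0], [462.0, -1496.0], [733.0, -332.0], [447.0, -265.0]]
side rod x= [-0.0124  0.5628] y range 0.06 0.222 219 z 0.0927
side jar 1235 [0.65 0.15 0.02] [0.786 0.328 0.105]
side magnet 86 [ 0.756 -0.099  0.008] [0.8  0.08 0.02]
side pring 143 [ 0.793 -0.133  0.011] [ 0.807 -0.075  0.058]
```

{"method": "carry_out", "body": {
  "moves": [
    [[-1,0.025,-0.03,0.002,0,0,-0.08],[-1,0.05,-0.06,0.005,0,0,-0.16],[-1,0.075,-0.09,0.008,0,0,-0.24],[-1,0.1,-0.12,0.01,0,0,-0.32],[-1,0.125,-0.15,0.012,0,0,-0.4],[-1,0.15,-0.18,0.015,0,0,-0.48],[-1,0.175,-0.21,0.018,0,0,-0.56],[-1,0.2,-0.24,0.02,0,0,-0.64]]
  ]
}}

```text
time: 1.67
tool_pos: [0.36, 0.2588, 0.2519]
eef_rot: [0.674, -0.215, 0.673, 0.216]
force: [1.4, -0.0, -0.4]
grip_width: 0.0853
```

{"method": "carry_out", "body": {
  "moves": [
    [[-1,0.025,-0.03,0,0,0,-0.08],[-1,0.05,-0.06,0,0,0,-0.16],[-1,0.075,-0.09,0,0,0,-0.24],[-1,0.1,-0.12,0,0,0,-0.32],[-1,0.125,-0.15,0,0,0,-0.4],[-1,0.15,-0.18,0,0,0,-0.48],[-1,0.175,-0.21,0,0,0,-0.56],[-1,0.206,-0.243,0,0,0,-0.624]]
  ]
}}

```text
time: 2.33
tool_pos: [0.5633, 0.0182, 0.2516]
eef_rot: [0.707, 0.002, 0.707, -0.002]
force: [0.3, 1.3, -0.7]
grip_width: 0.0851
```

{"method": "carry_out", "body": {
  "moves": [
    [[-1,0,0,0,0,0,0],[-1,0,0,0,0,0,0],[-1,0,0,0,0,0,0],[-1,0,0,0,0,0,0],[-1,0,0,0,0,0,0],[-1,0,0,0,0,0,0],[-1,0,0,0,0,0,0],[-1,0,0,0,0,0,0]]
  ]
}}

```text
time: 3.0
tool_pos: [0.5623, 0.0206, 0.2518]
eef_rot: [0.707, -0.0, 0.707, 0.0]
force: [-0.4, -0.0, -0.5]
grip_width: 0.0853
```

Run:
```python
from h import *
c=cam("wrist"); save("w1.png",c); s=readout.read_state(); print(s["tool_pos"],s["joints"].round(3), "cam",-c["R"].T@c["t"])
W=cloud(c); x,y,z=W[...,0],W[...,1],W[...,2]
hsv=cv2.cvtColor(c["img"],cv2.COLOR_RGB2HSV).astype(int); H,Sa=hsv[...,0],hsv[...,1]
m=((H<5)|(H>174))&(Sa>150)&(z>.09)&(z<.12)
P=W[m]; r=cv2.minAreaRect((P[:,:2]*1000).astype(np.float32)); print("handle",r,len(P),np.median(P[:,2]))
m=(z>.08)&(z<.102)&(abs(x-.56)<.02)&(y>.065)&(y<.18)
P=W[m]
if len(P)>20: print("rod",np.polyfit(P[:,1],P[:,0],1),len(P),P[:,1].max())
m=(z>.05)&(z<.085)&(x>.63)&(x<.72)&(y>.05)&(y<.2);P=W[m]
if len(P)>20: print("rings",cv2.minAreaRect((P[:,:2]*1000).astype(np.float32)))
m=(z>.03)&(z<.045)&(x>.63)&(x<.72)&(y>.05)&(y<.2);P=W[m]
if len(P)>20: print("slats",cv2.minAreaRect((P[:,:2]*1000).astype(np.float32)))
```

```text
[0.56237571 0.0204663  0.25168867] [-0.083  0.154  0.254  1.67  -0.     1.488] cam [0.56194199 0.10469727 0.39403939]
handle ((563.895263671875, 18.568714141845703), (14.91911506652832, 78.07515716552734), 0.9780007004737854) 1051 0.10064195694676248
rod [-0.0170805   0.56389436] 994 0.17998401170774336
rings ((674.253173828125, 108.79635620117188), (54.24794006347656, 67.77864074707031), 1.1925536394119263)
slats ((675.2614135742188, 108.8740234375), (64.96279907226562, 89.26641082763672), 0.584416925907135)
```

View pics/w1.png

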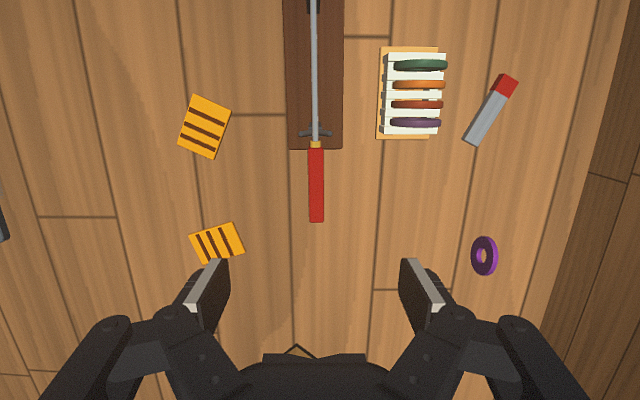

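Wrist view: handle at (316,185), rod running up to (314,10). The rack holds four rings at (415,65–123), and the look-alike is at (484,255). The positions agree with scene/side. Now I'll descend on the handle.

{"method": "carry_out", "body": {
  "moves": [
    [[-1,0.0015,-0.002,-0.03,0,0,0.017],[-1,0.0015,-0.002,-0.06,0,0,0.017],[-1,0.0015,-0.002,-0.09,0,0,0.017],[-1,0.0015,-0.002,-0.115,0,0,0.017],[-1,0.0015,-0.002,-0.14,0,0,0.017],[-1,0.0015,-0.002,-0.16,0,0,0.017],[-1,0.0015,-0.002,-0.175,0,0,0.017],[-1,0.0015,-0.002,-0.18,0,0,0.017]]
  ]
}}

```text
time: 3.72
tool_pos: [0.5616, 0.0183, 0.0678]
eef_rot: [0.705, -0.006, 0.709, 0.006]
force: [0.0, -0.5, -0.2]
grip_width: 0.0855
```

{"method": "carry_out", "body": {
  "moves": [
    [[-1,0,0,0,0,0,0],[-1,0,0,0,0,0,0],[0.3,0,0,0,0,0,0],[0.5,0,0,0,0,0,0],[0.6,0,0,0,0,0,0],[1,0,0,0,0,0,0],[1,0,0,0,0,0,0],[1,0,0,0,0,0,0]]
  ],
  "grip_force": 90
}}

```text
time: 4.38
tool_pos: [0.5643, 0.0179, 0.0717]
eef_rot: [0.707, -0.006, 0.707, 0.006]
force: [0.3, 0.0, 2.1]
grip_width: 0.015
```

{"method": "carry_out", "body": {
  "moves": [
    [[1,0,0,0,0,0,0],[1,0,0,0,0,0,0],[1,0,0,0,0,0,0],[1,0,0,0,0,0,0],[1,0,0,0,0,0,0],[1,0,0,0,0,0,0],[1,0,0,0,0,0,0],[1,0,0,0,0,0,0]]
  ]
}}

```text
time: 5.05
tool_pos: [0.5644, 0.018, 0.0716]
eef_rot: [0.707, -0.006, 0.707, 0.006]
force: [1.4, -0.0, 3.0]
grip_width: 0.0149
```

{"method": "carry_out", "body": {
  "moves": [
    [[1,0,0,0.01,0,0,0],[1,0,0,0.025,0,0,0],[1,0,0,0.04,0,0,0],[1,0,-0.01,0.05,0,0,0],[1,0.01,-0.03,0.05,0,0,0],[1,0.02,-0.055,0.05,0,0,0],[1,0.04,-0.08,0.05,0,0,0],[1,0.06,-0.105,0.05,0,0,0]]
  ]
}}

```text
time: 5.72
tool_pos: [0.6239, -0.0887, 0.1215]
eef_rot: [0.707, -0.006, 0.707, 0.006]
force: [1.0, -0.1, -0.7]
grip_width: 0.0147
```

{"method": "carry_out", "body": {
  "moves": [
    [[1,0.015,-0.025,0,0,0,0],[1,0.03,-0.05,0,0,0,0],[1,0.045,-0.07,0,0,0,0],[1,0.05,-0.08,0,0,0,0],[1,0.051,-0.085,0,0,0,0],[1,0.051,-0.085,0,0,0,0],[1,0.051,-0.085,0,0,0,0],[1,0.051,-0.085,0,0,0,0]]
  ]
}}

```text
time: 6.38
tool_pos: [0.6745, -0.1712, 0.1214]
eef_rot: [0.707, -0.006, 0.707, 0.006]
force: [-0.6, 0.3, -0.1]
grip_width: 0.0148
```

```bash
cat > rod.py <<'E'
from h import *
def rod(n,c,hx,hy,hz):
    W=cloud(c); x,y,z=W[...,0],W[...,1],W[...,2]
    m=(abs(x-hx)<.025)&(y>hy+.055)&(y<hy+.215)&(abs(z-hz)<.018)
    P=W[m]
    if len(P)<15: print(n,"few",len(P)); return
    py=np.polyfit(P[:,1]-hy,P[:,0],1); pz=np.polyfit(P[:,1]-hy,P[:,2],1)
    print(n,len(P),"slope x",py[0].round(4),"slope z",pz[0].round(4),"at +120: x",np.polyval(py,.12).round(4),"z",np.polyval(pz,.12).round(4),"tip y",np.percentile(P[:,1],99.5).round(4))
E
python3 - <<'E'
from rod import *
s=readout.read_state(); t=s["tool_pos"]; print(t,s["force"])
for n in ["wrist","scene","side"]:
    c=cam(n); rod(n,c,t[0],t[1],t[2]+.019)
    if n=="wrist":
        save("w2.png",c)
        W=cloud(c);x,y,z=W[...,0],W[...,1],W[...,2]
        for lo,hi in ((.05,.085),(.03,.045)):
            P=W[(z>lo)&(z<hi)&(x>.63)&(x<.72)&(y>.05)&(y<.2)]
            if len(P)>20: print("rack",cv2.minAreaRect((P[:,:2]*1000).astype(np.float32)))
E
```

```text
[ 0.67447775 -0.17119057  0.12137737] [-0.63207562  0.34372597 -0.13078535]
wrist 2591 slope x -0.0165 slope z 0.0019 at +120: x 0.672 z 0.1408 tip y -0.0535
scene 176 slope x -0.0176 slope z 0.0013 at +120: x 0.674 z 0.1402 tip y 0.0304
side 103 slope x -0.0166 slope z 0.0018 at +120: x 0.6707 z 0.1417 tip y 0.0309
```

{"method": "carry_out", "body": {
  "moves": [
    [[1,0.0057,0,-0.02,0,0,0],[1,0.0057,0,-0.04,0,0,0],[1,0.0057,0,-0.06,0,0,0],[1,0.0057,0,-0.08,0,0,0],[1,0.0057,0,-0.0885,0,0,0],[1,0.0057,0,-0.0885,0,0,0],[1,0.0057,0,-0.0885,0,0,0],[1,0.0057,0,-0.0885,0,0,0]]
  ]
}}

```text
time: 7.2
tool_pos: [0.6818, -0.1722, 0.0347]
eef_rot: [0.708, -0.006, 0.706, 0.005]
force: [-0.5, 0.1, -0.2]
grip_width: 0.0146
```

Run:
```python
from rod import *
s=readout.read_state(); t=s["tool_pos"]; print(t,s["force"])
for n in ["scene","side"]:
    c=cam(n); rod(n,c,t[0],t[1],t[2]+.019)
    if n=="side": save("s2.png",c,(250,150,160,110),5)
    W=cloud(c);x,y,z=W[...,0],W[...,1],W[...,2]
    P=W[(z>.055)&(z<.085)&(x>.63)&(x<.72)&(y>.065)&(y<.2)]; print("rings z max",np.percentile(P[:,2],[90,99]))
```

```text
[ 0.68183131 -0.17216462  0.03474886] [-0.5039525   0.08009928 -0.18574058]
scene 151 slope x -0.0175 slope z 0.0046 at +120: x 0.6812 z 0.0533 tip y 0.0283
rings z max [0.07507502 0.07744298]
side 92 slope x -0.013 slope z -0.0039 at +120: x 0.6782 z 0.0551 tip y 0.0288
rings z max [0.07649501 0.07876415]
```

View pics/s2.png

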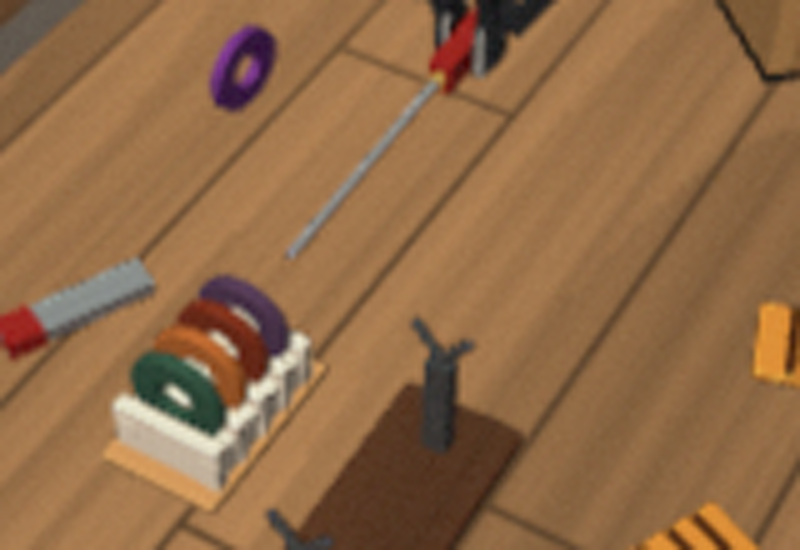

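The rod is level and lined up about 1.5 mm off the rings' axis (tip at crop (292,255), rings at (245,310)). I'll insert with a small correction.

{"method": "carry_out", "body": {
  "moves": [
    [[1,-0.0015,0.005,-0.0015,0,0,0],[1,-0.0016,0.015,-0.0015,0,0,0],[1,-0.0018,0.027,-0.0015,0,0,0],[1,-0.002,0.039,-0.0015,0,0,0],[1,-0.0021,0.051,-0.0015,0,0,0],[1,-0.0023,0.063,-0.0015,0,0,0],[1,-0.0025,0.075,-0.0015,0,0,0],[1,-0.0026,0.08,-0.0015,0,0,0]]
  ]
}}

```text
time: 7.97
tool_pos: [0.678, -0.0892, 0.0313]
eef_rot: [0.707, -0.006, 0.707, 0.007]
force: [-0.1, -0.2, -0.5]
grip_width: 0.0148
```

Run:
```python
from rod import *
s=readout.read_state(); t=s["tool_pos"]; print(t,s["force"],s["wrist_torque"])
a=cam("scene"); b=cam("side"); rod("scene",a,t[0],t[1],t[2]+.019); 
A=cv2.resize(a["img"][170:235,310:390,::-1],(480,390),interpolation=cv2.INTER_CUBIC);B=cv2.resize(b["img"][190:265,260:330,::-1],(320,343),interpolation=cv2.INTER_CUBIC)
cv2.imwrite("pics/c3.png",np.hstack([A,np.pad(B,((0,47),(0,0),(0,0)))]))
```

```text
[ 0.67804637 -0.08918295  0.03127135] [-0.06758713 -0.15599323 -0.49793886] [-0.06140379  0.0236862   0.04405002]
scene 481 slope x 0.0703 slope z 0.0985 at +120: x 0.6771 z 0.0463 tip y 0.1203
```

View pics/c3.png

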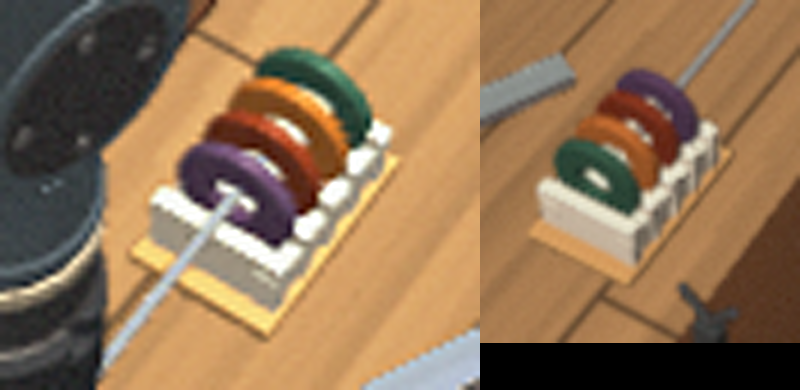

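The rod tip is through the purple ring's hole with no contact force. Continuing.

{"method": "carry_out", "body": {
  "moves": [
    [[1,0,0.01,0.0005,0,0,0],[1,0,0.022,0.0005,0,0,0],[1,-0.0002,0.034,0.0005,0,0,0],[1,-0.0004,0.046,0.0005,0,0,0],[1,-0.0006,0.058,0.0005,0,0,0],[1,-0.0008,0.07,0.0005,0,0,0],[1,-0.001,0.08,0.0005,0,0,0],[1,-0.001,0.082,0.0005,0,0,0]]
  ]
}}

```text
time: 8.73
tool_pos: [0.677, -0.0075, 0.0318]
eef_rot: [0.707, -0.006, 0.707, 0.007]
force: [0.1, 0.1, -1.3]
grip_width: 0.0148
```

Run:
```python
from rod import *
s=readout.read_state(); t=s["tool_pos"]; print(t,s["force"],s["wrist_torque"])
a=cam("scene"); b=cam("side")
A=cv2.resize(a["img"][170:235,310:390,::-1],(480,390),interpolation=cv2.INTER_CUBIC);B=cv2.resize(b["img"][190:265,260:330,::-1],(320,343),interpolation=cv2.INTER_CUBIC)
cv2.imwrite("pics/c4.png",np.hstack([A,np.pad(B,((0,47),(0,0),(0,0)))]))
W=cloud(b);x,y,z=W[...,0],W[...,1],W[...,2]
P=W[(abs(x-.674)<.008)&(abs(z-.053)<.006)&(y>.15)&(y<.21)]; print("tip side",len(P),P.max(0) if len(P) else "")
```

```text
[ 0.67701229 -0.0074551   0.03179626] [ 0.06489291  0.10332284 -1.27519098] [-0.05009613 -0.01447857  0.03492258]
tip side 40 [0.67726119 0.19562766 0.05518663]
```

View pics/c4.png

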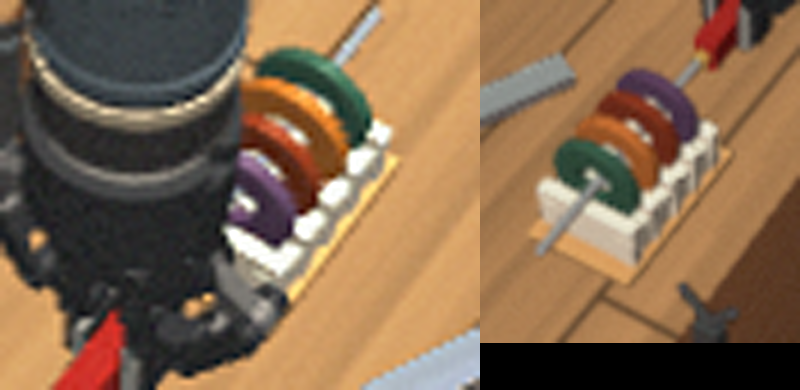

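The rod is through all four rings; the tip shows beyond the green ring at side crop (540,250). Now a gentle lift.

{"method": "carry_out", "body": {
  "moves": [
    [[1,0,0,0.003,0,0,0],[1,0,0,0.006,0,0,0],[1,0,0,0.009,0,0,0],[1,0,0,0.012,0,0,0],[1,0,0,0.016,0,0,0],[1,0,0,0.02,0,0,0],[1,0,0,0.025,0,0,0],[1,0,0,0.03,0,0,0]]
  ],
  "grip_force": 110
}}

```text
time: 9.5
tool_pos: [0.6771, -0.0102, 0.0622]
eef_rot: [0.707, -0.006, 0.707, 0.006]
force: [0.3, 0.8, -1.9]
grip_width: 0.0144
```

{"method": "carry_out", "body": {
  "moves": [
    [[1,0,0,0.006,0,0,0],[1,0,0,0.014,0,0,0],[1,0,0,0.022,0,0,0],[1,0,0,0.032,0,0,0],[1,0,0,0.042,0,0,0],[1,0,0,0.052,0,0,0],[1,0,0,0.06,0,0,0],[1,0,0,0.065,0,0,0]]
  ]
}}

```text
time: 10.17
tool_pos: [0.678, -0.0101, 0.129]
eef_rot: [0.708, -0.006, 0.706, 0.006]
force: [0.0, -0.7, -2.5]
grip_width: 0.0146
```

```bash
cat > load.py <<'E'
from rod import *
def rings(n,c,hx,hy,hz):
    W=cloud(c); x,y,z=W[...,0],W[...,1],W[...,2]
    m=(abs(x-hx)<.035)&(y>hy+.05)&(y<hy+.2)&(z<hz+.024)&(z>hz+.006)
    P=W[m]; h=np.histogram(P[:,1]-hy,bins=np.arange(.05,.2,.005))
    print(n,len(P),dict(zip((h[1][:-1]*1000).round().astype(int).tolist(),h[0].tolist())),"ztop",np.percentile(P[:,2],98).round(4) if len(P) else "")
    m=(abs(x-hx)<.012)&(y>hy+.05)&(y<hy+.21)&(abs(z-hz)<.012); P=W[m]; e=P[(P[:,1]<hy+.07)|(P[:,1]>hy+.15)]
    if len(e)>10:
        p=np.polyfit(e[:,1]-hy,e[:,2],1); q=np.polyfit(e[:,1]-hy,e[:,0],1); print("  rod slope z",p[0].round(4),"z@120",np.polyval(p,.12).round(4),"slope x",q[0].round(4),"x@120",np.polyval(q,.12).round(4),"tip",e[:,1].max().round(4))
E
python3 - <<'E'
from load import *
s=readout.read_state(); t=s["tool_pos"]; print(t,s["force"],s["wrist_torque"])
ims=[]
for n in ["wrist","side"]:
    c=cam(n); rings(n,c,t[0],t[1],t[2]+.019); ims.append(cv2.resize(c["img"][:,:,::-1],(400,250)) if n=="wrist" else cv2.resize(c["img"][150:300,230:390,::-1],(400,375),interpolation=cv2.INTER_CUBIC))
cv2.imwrite("pics/c5.png",np.vstack(ims)[:600])
E
```

```text
[ 0.67802056 -0.01013673  0.12902269] [ 0.04977727 -0.73474477 -2.49409748] [-0.21851208 -0.02568694 -0.04034894]
wrist 6824 {50: 0, 55: 0, 60: 0, 65: 0, 70: 0, 75: 0, 80: 0, 85: 1504, 90: 1515, 95: 0, 100: 2, 105: 2521, 110: 1282, 115: 0, 120: 0, 125: 0, 130: 0, 135: 0, 140: 0, 145: 0, 150: 0, 155: 0, 160: 0, 165: 0, 170: 0, 175: 0, 180: 0, 185: 0, 190: 0, 195: 0} ztop 0.1661
  rod slope z -0.0041 z@120 0.1478 slope x -0.0155 x@120 0.6756 tip 0.0598
side 342 {50: 0, 55: 0, 60: 0, 65: 0, 70: 0, 75: 0, 80: 0, 85: 17, 90: 63, 95: 4, 100: 0, 105: 26, 110: 62, 115: 0, 120: 0, 125: 22, 130: 60, 135: 1, 140: 1, 145: 26, 150: 60, 155: 0, 160: 0, 165: 0, 170: 0, 175: 0, 180: 0, 185: 0, 190: 0, 195: 0} ztop 0.168
  rod slope z 0.0099 z@120 0.1501 slope x -0.0172 x@120 0.6763 tip 0.193
```

View pics/c5.png

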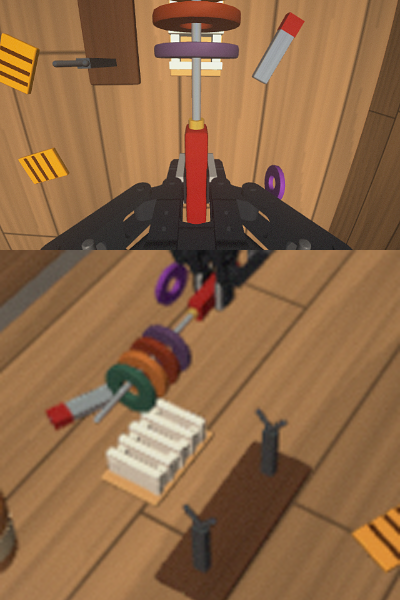

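All four rings hang on the rod at 90, 110, 130 and 150 mm, and the rack is empty. The rod is level. Moving over the stand.

{"method": "carry_out", "body": {
  "moves": [
    [[1,-0.004,0.001,0,0,0,0],[1,-0.012,0.003,0.001,0,0,0],[1,-0.022,0.006,0.002,0,0,0],[1,-0.033,0.009,0.003,0,0,0],[1,-0.044,0.012,0.003,0,0,0],[1,-0.055,0.015,0.003,0,0,0],[1,-0.066,0.018,0.003,0,0,0],[1,-0.077,0.021,0.003,0,0,0]]
  ]
}}

```text
time: 10.93
tool_pos: [0.5985, 0.0112, 0.1286]
eef_rot: [0.706, -0.006, 0.708, 0.006]
force: [-0.1, -0.4, -2.1]
grip_width: 0.0143
```

{"method": "carry_out", "body": {
  "moves": [
    [[1,-0.01,0.003,0,0,0,0],[1,-0.02,0.005,0,0,0,0],[1,-0.028,0.006,0,0,0,0],[1,-0.034,0.007,0,0,0,0],[1,-0.036,0.007,0,0,0,0],[1,-0.036,0.007,0,0,0,0],[1,-0.036,0.007,0,0,0,0],[1,-0.036,0.007,0,0,0,0]]
  ]
}}

```text
time: 11.6
tool_pos: [0.5647, 0.0178, 0.1298]
eef_rot: [0.707, -0.006, 0.707, 0.006]
force: [-0.2, -0.0, -2.0]
grip_width: 0.0141
```

Run:
```python
from load import *
s=readout.read_state(); t=s["tool_pos"]; print(t,s["force"],s["wrist_torque"])
for n in ["scene","side"]:
    c=cam(n); rings(n,c,t[0],t[1],t[2]+.019)
```

```text
[0.56465177 0.01778    0.12979914] [-0.17380104 -0.00233955 -1.99292186] [-0.26457363 -0.01647401  0.03000653]
scene 296 {50: 0, 55: 0, 60: 0, 65: 0, 70: 0, 75: 0, 80: 6, 85: 51, 90: 15, 95: 0, 100: 19, 105: 43, 110: 13, 115: 0, 120: 12, 125: 52, 130: 11, 135: 0, 140: 28, 145: 39, 150: 7, 155: 0, 160: 0, 165: 0, 170: 0, 175: 0, 180: 0, 185: 0, 190: 0, 195: 0} ztop 0.1669
  rod slope z -0.0079 z@120 0.1485 slope x -0.0206 x@120 0.5647 tip 0.2208
side 388 {50: 0, 55: 0, 60: 0, 65: 0, 70: 0, 75: 0, 80: 0, 85: 22, 90: 70, 95: 0, 100: 1, 105: 33, 110: 61, 115: 0, 120: 1, 125: 33, 130: 64, 135: 0, 140: 2, 145: 33, 150: 68, 155: 0, 160: 0, 165: 0, 170: 0, 175: 0, 180: 0, 185: 0, 190: 0, 195: 0} ztop 0.1681
  rod slope z -0.0017 z@120 0.1507 slope x -0.0132 x@120 0.5627 tip 0.221
```

Above the stand, with the rings still in place. Lowering by 57 mm.

{"method": "carry_out", "body": {
  "moves": [
    [[1,0,0,-0.006,0,0,0],[1,0,0,-0.014,0,0,0],[1,0,0,-0.022,0,0,0],[1,0,0,-0.03,0,0,0],[1,0,0,-0.038,0,0,0],[1,0,0,-0.045,0,0,0],[1,0,0,-0.051,0,0,0],[1,0,0,-0.055,0,0,0]]
  ]
}}

```text
time: 12.37
tool_pos: [0.5635, 0.018, 0.0734]
eef_rot: [0.707, -0.006, 0.708, 0.006]
force: [0.4, 0.6, -1.9]
grip_width: 0.0144
```

{"method": "carry_out", "body": {
  "moves": [
    [[1,0,0,-0.001,0,0,0],[1,0,0,-0.002,0,0,0],[1,0,0,-0.0025,0,0,0],[1,0,0,-0.0025,0,0,0],[1,0,0,-0.0025,0,0,0],[1,0,0,-0.0025,0,0,0],[1,0,0,-0.0025,0,0,0],[1,0,0,-0.0025,0,0,0]]
  ]
}}

```text
time: 13.03
tool_pos: [0.5643, 0.0179, 0.0726]
eef_rot: [0.707, -0.006, 0.707, 0.006]
force: [-0.2, 0.1, -2.1]
grip_width: 0.0141
```

Run:
```python
from load import *
s=readout.read_state(); t=s["tool_pos"]; print(t,s["force"],s["wrist_torque"])
for n in ["scene","side"]:
    c=cam(n); rings(n,c,t[0],t[1],t[2]+.019)
```

```text
[0.56434744 0.01794593 0.07256423] [-0.15498793  0.12915019 -2.09764786] [-0.17354294  0.04138369 -0.01855854]
scene 276 {50: 1, 55: 0, 60: 0, 65: 0, 70: 0, 75: 0, 80: 12, 85: 39, 90: 15, 95: 0, 100: 24, 105: 33, 110: 8, 115: 1, 120: 23, 125: 36, 130: 8, 135: 0, 140: 24, 145: 35, 150: 10, 155: 0, 160: 0, 165: 0, 170: 0, 175: 1, 180: 6, 185: 0, 190: 0, 195: 0} ztop 0.1099
  rod slope z -0.0015 z@120 0.0908 slope x -0.0198 x@120 0.5648 tip 0.2205
side 384 {50: 10, 55: 1, 60: 0, 65: 0, 70: 0, 75: 0, 80: 0, 85: 25, 90: 61, 95: 1, 100: 0, 105: 27, 110: 62, 115: 0, 120: 0, 125: 25, 130: 65, 135: 0, 140: 1, 145: 29, 150: 61, 155: 0, 160: 0, 165: 0, 170: 0, 175: 0, 180: 11, 185: 5, 190: 0, 195: 0} ztop 0.1113
  rod slope z 0.0048 z@120 0.0934 slope x -0.0143 x@120 0.5636 tip 0.2221
```

{"method": "carry_out", "body": {
  "moves": [
    [[1,0,0,-0.0005,0,0,0],[1,0,0,-0.001,0,0,0],[1,0,0,-0.0013,0,0,0],[1,0,0,-0.0015,0,0,0],[1,0,0,-0.0015,0,0,0],[1,0,0,-0.0015,0,0,0],[1,0,0,-0.0015,0,0,0],[1,0,0,-0.0015,0,0,0]]
  ],
  "grip_force": 60
}}

```text
time: 13.8
tool_pos: [0.5646, 0.018, 0.0716]
eef_rot: [0.708, -0.006, 0.707, 0.006]
force: [-0.8, -0.7, 5.9]
grip_width: 0.0144
```

{"method": "carry_out", "body": {
  "moves": [
    [[0.8,0,0,0.0005,0,0,0],[0.7,0,0,0.0005,0,0,0],[0.6,0,0,0.0005,0,0,0],[0.4,0,0,0.0005,0,0,0],[0.2,0,0,0.0005,0,0,0],[0,0,0,0.0005,0,0,0],[-0.2,0,0,0.0005,0,0,0],[-0.3,0,0,0.0005,0,0,0]]
  ]
}}

```text
time: 14.47
tool_pos: [0.564, 0.018, 0.071]
eef_rot: [0.707, -0.006, 0.707, 0.006]
force: [-0.1, -0.6, 0.9]
grip_width: 0.0548
```

{"method": "carry_out", "body": {
  "moves": [
    [[-0.3,0,0,0.005,0,0,0],[-0.3,0,0,0.02,0,0,0],[-0.3,0,0,0.04,0,0,0],[-0.3,0,0,0.07,0,0,0],[-0.3,0,0,0.1,0,0,0],[-0.3,0,0,0.13,0,0,0],[-0.3,0,0,0.15,0,0,0],[-0.3,0,0,0.16,0,0,0]]
  ]
}}

```text
time: 15.13
tool_pos: [0.5658, 0.0178, 0.236]
eef_rot: [0.709, -0.006, 0.705, 0.005]
force: [0.1, 0.0, 0.7]
grip_width: 0.0558
```

```bash
cat > slices.py <<'E'
from load import *
def slices(n,c):
    W=cloud(c); hsv=cv2.cvtColor(c["img"],cv2.COLOR_RGB2HSV).astype(int); H,Sa,V=hsv[...,0],hsv[...,1],hsv[...,2]
    x,y,z=W[...,0],W[...,1],W[...,2]
    m=(z>.004)&(z<.013)&(x>.2)&(x<.75)&(y<.3)&(y>-.3)&(H>5)&(H<28)&(Sa>150)
    m=cv2.morphologyEx(m.astype(np.uint8),cv2.MORPH_CLOSE,np.ones((3,3)))
    nl,L,st,ce=cv2.connectedComponentsWithStats(m)
    for i in range(1,nl):
        if st[i,4]<100: continue
        P=W[(L==i)&np.isfinite(z)&(z<.013)]; r=cv2.minAreaRect((P[:,:2]*1000).astype(np.float32)); (a,b)=r[1]; ang=r[2] if a>b else r[2]+90
        print(n,"slice px",ce[i].round(),np.round(r[0],1),np.round(r[1],1),"long axis deg",round(ang%180,1))
E
python3 - <<'E'
from slices import *
s=readout.read_state(); t=s["tool_pos"]; print(t,s["force"],s["joints"].round(2))
for n in ["scene","side","wrist"]:
    c=cam(n); slices(n,c)
    if n!="wrist": rings(n,c,.5645,.018,.0905)
E
```

```text
[0.56576571 0.01783958 0.23598665] [0.12220211 0.0013695  0.73101505] [-0.09  0.15  0.22  1.63  0.    1.47]
scene slice px [267. 169.] [421.7  67.8] [69.4 54.8] long axis deg 64.9
scene slice px [314. 196.] [570.8  83.2] [57.6 88.2] long axis deg 90.7
scene slice px [226. 210.] [423.2 -96.6] [71.6 54.6] long axis deg 17.9
scene 308 {50: 10, 55: 1, 60: 0, 65: 0, 70: 0, 75: 0, 80: 15, 85: 50, 90: 10, 95: 0, 100: 26, 105: 38, 110: 8, 115: 0, 120: 20, 125: 39, 130: 11, 135: 0, 140: 24, 145: 36, 150: 9, 155: 0, 160: 0, 165: 0, 170: 0, 175: 3, 180: 8, 185: 0, 190: 0, 195: 0} ztop 0.1098
  rod slope z -0.004 z@120 0.0912 slope x -0.0024 x@120 0.5644 tip 0.2213
side slice px [414. 220.] [420.7 -96.1] [69.4 55.2] long axis deg 17.1
side slice px [324. 266.] [559.6 137.2] [188.  69.] long axis deg 89.3
side slice px [388. 264.] [420.8  69.4] [70.6 52.4] long axis deg 65.6
side 412 {50: 9, 55: 6, 60: 0, 65: 0, 70: 0, 75: 0, 80: 2, 85: 18, 90: 69, 95: 5, 100: 1, 105: 31, 110: 64, 115: 0, 120: 0, 125: 28, 130: 63, 135: 2, 140: 0, 145: 35, 150: 60, 155: 0, 160: 0, 165: 0, 170: 0, 175: 0, 180: 14, 185: 5, 190: 0, 195: 0} ztop 0.1106
  rod slope z 0.0064 z@120 0.0921 slope x -0.0169 x@120 0.5634 tip 0.2225
wrist slice px [195. 123.] [420.1  68.8] [71.8 52.5] long axis deg 65.0
wrist slice px [208. 245.] [421.1 -95.5] [70.1 51.9] long axis deg 17.4
```

The loaded skewer is at rest in the forks (four rings, rod level). Two slices are confirmed by all cameras. Next is slice B, the one nearest the cabinet.

{"method": "carry_out", "body": {
  "moves": [
    [[-0.6,-0.01,-0.008,0,0,0,0.118],[-0.6,-0.02,-0.016,0,0,0,0.236],[-0.6,-0.03,-0.024,0,0,0,0.354],[-0.6,-0.04,-0.032,0,0,0,0.472],[-0.6,-0.05,-0.04,0,0,0,0.59],[-0.6,-0.06,-0.048,0,0,0,0.708],[-0.6,-0.07,-0.056,0,0,0,0.826],[-0.6,-0.08,-0.06,0,0,0,0.93]]
  ]
}}

```text
time: 15.95
tool_pos: [0.4824, -0.0425, 0.2283]
eef_rot: [0.627, -0.323, 0.63, 0.325]
force: [0.5, 0.3, -0.4]
grip_width: 0.0684
```

{"method": "carry_out", "body": {
  "moves": [
    [[-0.6,-0.01,-0.008,-0.01,0,0,0.118],[-0.6,-0.02,-0.016,-0.02,0,0,0.236],[-0.6,-0.03,-0.024,-0.03,0,0,0.354],[-0.6,-0.04,-0.032,-0.04,0,0,0.472],[-0.6,-0.05,-0.04,-0.05,0,0,0.59],[-0.6,-0.06,-0.048,-0.06,0,0,0.708],[-0.6,-0.075,-0.056,-0.07,0,0,0.826],[-0.6,-0.087,-0.061,-0.08,0,0,0.927]]
  ]
}}

```text
time: 16.62
tool_pos: [0.3948, -0.1029, 0.1479]
eef_rot: [0.417, -0.569, 0.418, 0.572]
force: [-0.2, -0.2, 0.6]
grip_width: 0.0683
```

{"method": "carry_out", "body": {
  "moves": [
    [[-0.6,0,0,0,0,0,0],[-0.6,0,0,0,0,0,0],[-0.6,0,0,0,0,0,0],[-0.6,0,0,0,0,0,0],[-0.6,0,0,0,0,0,0],[-0.6,0,0,0,0,0,0],[-0.6,0,0,0,0,0,0],[-0.6,0,0,0,0,0,0]]
  ]
}}

```text
time: 17.28
tool_pos: [0.3976, -0.103, 0.1516]
eef_rot: [-0.419, 0.57, -0.419, -0.569]
force: [-0.1, -1.1, 0.4]
grip_width: 0.0683
```

```bash
cat > yaw.py <<'E'
from slices import *
from scipy.spatial.transform import Rotation as Ro
def st():
    s=readout.read_state(); q=s["eef_rot"]; M=Ro.from_quat(np.r_[q[1:],q[0]]).as_matrix()
    print("tcp",s["tool_pos"].round(4),"jaw yaw",np.degrees(np.arctan2(M[1,2],M[0,2])).round(2),"xaxis",M[:,0].round(3),"f",s["force"].round(1),"w",s["grip_width"].round(4),"t",s["time"]); return s
E
python3 - <<'E'
from yaw import *
st(); 
for n in ["wrist","scene"]: slices(n,cam(n))
E
```

```text
Traceback (most recent call last):
  File "yaw.py", line 5, in st
    print("tcp",s["tool_pos"].round(4),"jaw yaw",np.degrees(np.arctan2(M[1,2],M[0,2])).round(2),"xaxis",M[:,0].round(3),"f",s["force"].round(1),"w",s["grip_width"].round(4),"t",s["time"]); return s
                                                                                                                                                    ^^^^^^^^^^^^^^^^^^^^^
AttributeError: 'float' object has no attribute 'round'
```

```bash
sed -i 's/s\["grip_width"\].round(4)/round(s["grip_width"],4)/' yaw.py
python3 - <<'E'
from yaw import *
st(); 
for n in ["wrist","scene"]: slices(n,cam(n))
E
```

```text
tcp [ 0.3976 -0.103   0.1516] jaw yaw 107.32 xaxis [ 0.001 -0.    -1.   ] f [-0.1 -1.1  0.4] w 0.0683 t 17.2833
wrist slice px [313. 206.] [419.8 -96.4] [69.7 51.8] long axis deg 17.5
wrist slice px [457. 249.] [419.9  68.7] [71.8 52. ] long axis deg 64.7
wrist slice px [447. 371.] [580.6 135.2] [30.5 46.7] long axis deg 91.9
scene slice px [267. 169.] [421.7  67.5] [70.1 55.1] long axis deg 65.7
scene slice px [328. 177.] [580.1 134.8] [62.2 45.9] long axis deg 54.0
scene slice px [226. 210.] [423.4 -96.6] [71.6 53.6] long axis deg 16.9
```

{"method": "carry_out", "body": {
  "moves": [
    [[-0.6,-0.0007,-0.0006,-0.03,0,0,0],[-0.6,-0.0007,-0.0006,-0.06,0,0,0],[-0.6,-0.0007,-0.0006,-0.09,0,0,0],[-0.6,-0.0007,-0.0006,-0.11,0,0,0],[-0.6,-0.0007,-0.0006,-0.125,0,0,0],[-0.6,-0.0007,-0.0006,-0.135,0,0,0],[-0.6,-0.0007,-0.0006,-0.14,0,0,0],[-0.6,-0.0007,-0.0006,-0.143,0,0,0]]
  ],
  "grip_force": 40
}}

```text
time: 18.05
tool_pos: [0.3964, -0.1036, 0.008]
eef_rot: [0.419, -0.569, 0.419, 0.57]
force: [0.2, -1.4, -0.2]
grip_width: 0.0683
```

{"method": "carry_out", "body": {
  "moves": [
    [[-0.6,0,0,-0.002,0,0,0],[-0.6,0,0,-0.004,0,0,0],[-0.6,0,0,-0.006,0,0,0],[-0.6,0,0,-0.008,0,0,0],[-0.6,0,0,-0.009,0,0,0],[-0.6,0,0,-0.009,0,0,0],[-0.6,0,0,-0.009,0,0,0],[-0.6,0,0,-0.009,0,0,0]]
  ]
}}

```text
time: 18.72
tool_pos: [0.3966, -0.1037, -0.0006]
eef_rot: [-0.419, 0.57, -0.419, -0.569]
force: [0.2, -0.8, -0.2]
grip_width: 0.0687
```

{"method": "carry_out", "body": {
  "moves": [
    [[-0.3,0,0,0,0,0,0],[0,0,0,0,0,0,0],[0.3,0,0,0,0,0,0],[1,0,0,0,0,0,0],[1,0,0,0,0,0,0],[1,0,0,0,0,0,0],[1,0,0,0,0,0,0],[1,0,0,0,0,0,0]]
  ]
}}

```text
time: 19.38
tool_pos: [0.397, -0.1039, -0.0001]
eef_rot: [-0.419, 0.57, -0.419, -0.569]
force: [-0.2, -0.2, 4.1]
grip_width: 0.0502
```

{"method": "carry_out", "body": {
  "moves": [
    [[1,0,0,0.01,0,0,0],[1,0,0,0.03,0,0,0],[1,0,0,0.06,0,0,0],[1,0,-0.01,0.09,0,0,-0.12],[1,0,-0.03,0.12,0,0,-0.24],[1,0,-0.05,0.145,0,0,-0.36],[1,-0.002,-0.07,0.16,0,0,-0.48],[1,-0.004,-0.09,0.165,0,0,-0.6]]
  ]
}}

```text
time: 20.05
tool_pos: [0.3935, -0.1951, 0.1677]
eef_rot: [0.57, -0.42, 0.569, 0.417]
force: [1.0, -0.2, -1.2]
grip_width: 0.0503
```

{"method": "carry_out", "body": {
  "moves": [
    [[1,0,-0.02,0,0,0,-0.12],[1,0,-0.04,0,0,0,-0.24],[1,-0.002,-0.055,0,0,0,-0.36],[1,-0.003,-0.069,0,0,0,-0.48],[1,-0.003,-0.069,0,0,0,-0.487],[1,-0.003,-0.069,0,0,0,-0.487],[1,-0.003,-0.069,0,0,0,-0.487],[1,-0.003,-0.069,0,0,0,-0.487]]
  ]
}}

```text
time: 20.72
tool_pos: [0.3893, -0.2617, 0.1641]
eef_rot: [0.653, -0.271, 0.653, 0.272]
force: [0.0, 0.1, -0.6]
grip_width: 0.0502
```

Run:
```python
from yaw import *
import pickle
st(); c=cam("wrist"); save("w6.png",c); pickle.dump(c,open("w6.pkl","wb"))
W=cloud(c); x,y,z=W[...,0],W[...,1],W[...,2]
d=np.array([.711,-.703]); 
F=np.array([.472,-.344]); s=(x-F[0])*d[0]+(y-F[1])*d[1]; l=(x-F[0])*-d[1]+(y-F[1])*d[0]
m=(abs(s)<.02)&(abs(l)<.1)&(z>.02)&(z<.105)
P=W[m]; print("front pts",len(P))
if len(P)>50:
    ctr=P.mean(0); U,Sg,V=np.linalg.svd(P-ctr,full_matrices=False); print("front normal",V[2],ctr,Sg)
m=(z>.128)&(z<.142)&(s>-.02)&(s<.12)&(abs(l)<.12); P=W[m]
if len(P)>50: r=cv2.minAreaRect((P[:,:2]*1000).astype(np.float32)); print("top",len(P),r, cv2.boxPoints(r).round(1).tolist(),np.median(P[:,2]))
```

```text
tcp [ 0.3893 -0.2617  0.1641] jaw yaw 45.16 xaxis [-0.001  0.001 -1.   ] f [ 0.   0.1 -0.6] w 0.0502 t 20.7167
front pts 970
front normal [-0.71153524  0.70264996 -0.00079989] [ 0.47445033 -0.34371033  0.07911653] [1.50366849 0.57509574 0.01810464]
top 499 ((480.3861999511719, -353.3611145019531), (170.45599365234375, 26.28804588317871), 45.782012939453125) [[411.5, -405.29998779296875], [430.3999938964844, -423.6000061035156], [549.2000122070312, -301.3999938964844], [530.4000244140625, -283.1000061035156]] 0.1352032108210459
```

View pics/w6.png

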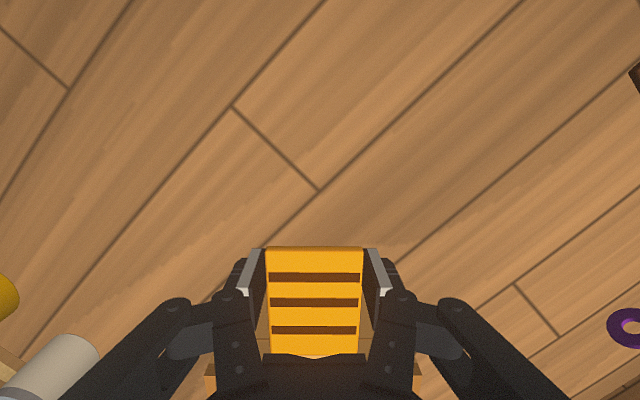

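The slice is held square in the pads (at (315,303)) and the cabinet is at the bottom of the frame. Now the notch's lateral position and the slice's pose in hand.

```bash
cat > held.py <<'E'
from yaw import *
import pickle
u=np.array([.7115,-.7026]); w=np.array([.7026,.7115]); F0=np.array([.472,-.345])
def held(c,tz,lo=-.01,hi=.02):
    W=cloud(c); hsv=cv2.cvtColor(c["img"],cv2.COLOR_RGB2HSV).astype(int)
    m=(hsv[...,0]>8)&(hsv[...,0]<28)&(hsv[...,1]>180)&(W[...,2]>tz+lo)&(W[...,2]<tz+hi)
    P=W[m]; D=P[:,:2]-F0; s=D@u; l=D@w
    r=cv2.minAreaRect((np.c_[s,l]*1000).astype(np.float32)); A=np.c_[s,l,np.ones(len(s))]; k=np.linalg.lstsq(A,P[:,2],rcond=None)[0]
    print("held slice: s,l centre",np.round(r[0],1),np.round(r[1],1),round(r[2],1),"s range",np.percentile(s,[1,99]).round(4),"l range",np.percentile(l,[1,99]).round(4),"top z",np.median(P[:,2]).round(4),"slopes ds,dl",k[:2].round(3))
E
python3 - <<'E'
from held import *
c=pickle.load(open("w6.pkl","rb")); held(c,.164)
for n in ["scene","side","w6"]:
    c=pickle.load(open(n+("0" if n!="w6" else "")+".pkl","rb")); W=cloud(c); D=W[...,:2]-F0; s=D@u; l=D@w; z=W[...,2]
    m=(z>.129)&(z<.142)&(s>.01)&(s<.04)&(abs(l)<.1)
    h=np.sort(l[m]); g=np.diff(h); i=np.argmax(g); print(n,m.sum(),"top l range",h[0].round(4),h[-1].round(4),"gap",h[i].round(4),h[i+1].round(4),"mid",((h[i]+h[i+1])/2).round(4))
    m=(z>.129)&(z<.142)&(abs(l)<.08)&(abs(l)>.03)&(abs(s)<.03); print("  front edge s",np.percentile(s[m],[1,5]).round(4), "z",np.median(z[m]))
    m=(z>.105)&(z<.114)&(abs(l)<.03)&(abs(s)<.03); print("  sill",m.sum(),np.percentile(s[m],[5,95]).round(4) if m.sum() else "", np.median(z[m]) if m.sum() else "")
E
```

```text
held slice: s,l centre [-93.3   1.2] [52.  70.2] 89.6 s range [-0.1279 -0.0603] l range [-0.0237  0.0263] top z 0.1716 slopes ds,dl [0.005 0.001]
scene 949 top l range -0.0854 0.0856 gap -0.0191 0.0207 mid 0.0008
  front edge s [0.0022 0.0035] z 0.13483606911972493
  sill 104 [0.0022 0.0132] 0.10888126450412591
side 309 top l range -0.0847 0.0855 gap -0.018 0.0179 mid -0.0001
  front edge s [-0.0002  0.0009] z 0.1371339036928106
  sill 72 [0.0004 0.0118] 0.11091148285413763
w6 190 top l range -0.0852 0.0852 gap -0.076 0.0783 mid 0.0012
  front edge s [-0.0003  0.0001] z 0.13525500593359174
  sill 83 [0.006  0.0098] 0.10939817191247236
```

{"method": "carry_out", "body": {
  "moves": [
    [[1,0,0,-0.01,0,0,0],[1,0,-0.001,-0.02,0,0,0],[1,-0.0006,-0.0006,-0.035,0,0,0],[1,-0.0006,-0.0006,-0.045,0,0,0],[1,-0.0006,-0.0006,-0.0507,0,0,0],[1,-0.0006,-0.0006,-0.0507,0,0,0],[1,-0.0006,-0.0006,-0.0507,0,0,0],[1,-0.0006,-0.0006,-0.0507,0,0,0]]
  ]
}}

```text
time: 21.43
tool_pos: [0.3892, -0.2635, 0.1141]
eef_rot: [0.653, -0.271, 0.653, 0.271]
force: [0.0, -0.4, -0.9]
grip_width: 0.0504
```

{"method": "carry_out", "body": {
  "moves": [
    [[1,0.007,-0.0069,0,0,0,0],[1,0.014,-0.0138,0,0,0,0],[1,0.021,-0.0207,0,0,0,0],[1,0.025,-0.0247,0,0,0,0],[1,0.028,-0.0276,0,0,0,0],[1,0.028,-0.0276,0,0,0,0],[1,0.028,-0.0276,0,0,0,0],[1,0.028,-0.0276,0,0,0,0]]
  ]
}}

```text
time: 22.1
tool_pos: [0.4167, -0.2906, 0.1137]
eef_rot: [0.653, -0.271, 0.653, 0.271]
force: [-0.6, 0.6, -0.4]
grip_width: 0.0505
```

Run:
```python
from held import *
s=st(); c=cam("wrist"); held(c,s["tool_pos"][2]); print("tcp s,l",(s["tool_pos"][:2]-F0)@u,(s["tool_pos"][:2]-F0)@w)
```

```text
tcp [ 0.4167 -0.2906  0.1137] jaw yaw 45.04 xaxis [-0.  0. -1.] f [-0.6  0.6 -0.4] w 0.0505 t 22.1
held slice: s,l centre [-43.9  -0.1] [149.1  89.5] 89.7 s range [-0.0882 -0.0205] l range [-0.0251  0.0249] top z 0.1212 slopes ds,dl [0.007 0.001]
tcp s,l -0.07760519770926555 -0.0001764433837636538
```

{"method": "carry_out", "body": {
  "moves": [
    [[1,0.005,-0.005,0,0,0,0],[1,0.011,-0.0109,0,0,0,0],[1,0.017,-0.0168,0,0,0,0],[1,0.023,-0.0227,0,0,0,0],[1,0.029,-0.0286,0,0,0,0],[1,0.035,-0.0346,0,0,0,0],[1,0.0395,-0.039,0,0,0,0],[1,0.0417,-0.0412,0,0,0,0]]
  ]
}}

```text
time: 22.82
tool_pos: [0.4594, -0.3329, 0.1134]
eef_rot: [0.653, -0.271, 0.653, 0.271]
force: [-0.3, 0.5, 0.0]
grip_width: 0.0505
```

Run:
```python
from held import *
s=st(); print("tcp s,l",(s["tool_pos"][:2]-F0)@u,(s["tool_pos"][:2]-F0)@w)
a=cam("scene"); b=cam("side")
A=cv2.resize(a["img"][240:400,90:250,::-1],(400,400),interpolation=cv2.INTER_CUBIC);B=cv2.resize(b["img"][70:170,370:470,::-1],(400,400),interpolation=cv2.INTER_CUBIC)
cv2.imwrite("pics/c7.png",np.hstack([A,B]))
```

```text
tcp [ 0.4594 -0.3329  0.1134] jaw yaw 45.02 xaxis [ 0. -0. -1.] f [-0.3  0.5  0. ] w 0.0505 t 22.8167
tcp s,l -0.017471674936377454 -0.00029552973487832095
```

View pics/c7.png

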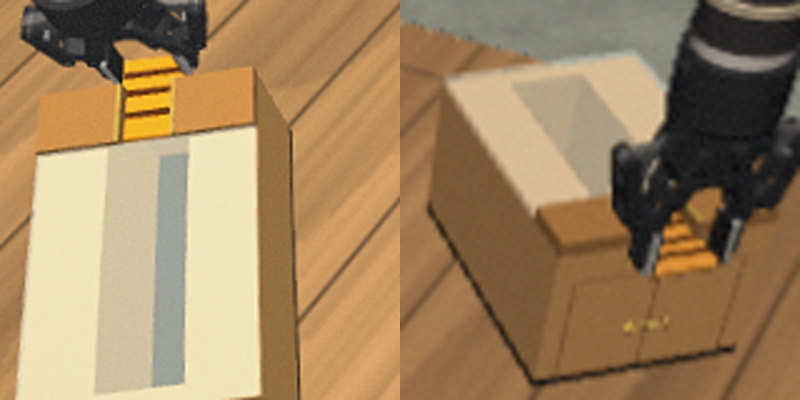

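The slice is through the slot (seen in the notch at scene crop (148,95)). Release, back off, shut the fingers, then push.

{"method": "carry_out", "body": {
  "moves": [
    [[0,0,0,-0.002,0,0,0],[-0.3,0,0,-0.0025,0,0,0],[-0.6,0,0,-0.0025,0,0,0],[-0.6,0,0,-0.0025,0,0,0],[-0.6,-0.01,0.0099,-0.001,0,0,0],[-0.6,-0.02,0.0198,-0.001,0,0,0],[-0.6,-0.03,0.0296,-0.001,0,0,0],[-0.6,-0.035,0.0346,-0.001,0,0,0]]
  ]
}}

```text
time: 23.58
tool_pos: [0.4227, -0.2964, 0.1129]
eef_rot: [0.653, -0.271, 0.653, 0.271]
force: [-0.1, 0.2, -0.8]
grip_width: 0.0679
```

{"method": "carry_out", "body": {
  "moves": [
    [[-0.6,-0.01,0.0099,0,0,0,0],[-0.6,-0.01,0.0099,0,0,0,0],[0,-0.01,0.0099,0,0,0,0],[1,-0.01,0.0099,0,0,0,0],[1,-0.01,0.0099,0,0,0,0],[1,-0.01,0.0099,0,0,0,0],[1,-0.01,0.0099,0,0,0,0],[1,-0.01,0.0099,0,0,0,0]]
  ],
  "grip_force": 30
}}

```text
time: 24.25
tool_pos: [0.4138, -0.2878, 0.1125]
eef_rot: [0.653, -0.271, 0.653, 0.271]
force: [0.4, 0.3, -0.8]
grip_width: 0.0001
```

Run:
```python
from held import *
s=st(); print("tcp s,l",(s["tool_pos"][:2]-F0)@u,(s["tool_pos"][:2]-F0)@w)
for n in ["wrist","scene","side"]:
    c=cam(n)
    try: held(c,.113,-.01,.012)
    except Exception as e: print(n,e)
```

```text
tcp [ 0.4138 -0.2878  0.1125] jaw yaw 45.03 xaxis [-0.  0. -1.] f [ 0.4  0.3 -0.8] w 0.0001 t 24.25
tcp s,l -0.08165635379523581 -0.00018372640094192863
held slice: s,l centre [-24.   -0.5] [ 7.8 12.8] 89.4 s range [-0.0302 -0.0179] l range [-0.0044  0.0033] top z 0.1172 slopes ds,dl [0.285 0.027]
held slice: s,l centre [-421.5  530.6] [ 104.2 1442.9] 40.0 s range [-0.2868  0.0416] l range [-0.0226  0.4234] top z 0.1169 slopes ds,dl [-0.022 -0.038]
held slice: s,l centre [-137.7  195.3] [ 57.8 536.6] 36.2 s range [-0.2935  0.0383] l range [-0.0053  0.4262] top z 0.1184 slopes ds,dl [ 0.026 -0.012]
```

{"method": "carry_out", "body": {
  "moves": [
    [[1,0.01,-0.0099,0,0,0,0],[1,0.02,-0.0198,0,0,0,0],[1,0.026,-0.0257,0,0,0,0],[1,0.031,-0.0306,0,0,0,0],[1,0.036,-0.0356,0,0,0,0],[1,0.041,-0.0405,0,0,0,0],[1,0.046,-0.0454,0,0,0,0],[1,0.05,-0.0494,0,0,0,0]]
  ]
}}

```text
time: 25.07
tool_pos: [0.4635, -0.3369, 0.1122]
eef_rot: [0.653, -0.27, 0.653, 0.271]
force: [-0.6, -0.1, -0.7]
grip_width: 0.0002
```

{"method": "carry_out", "body": {
  "moves": [
    [[1,0.005,-0.005,0,0,0,0],[1,0.01,-0.0099,0,0,0,0],[1,0.015,-0.0148,0,0,0,0],[1,0.019,-0.0188,0,0,0,0],[1,0.022,-0.0217,0,0,0,0],[1,0.022,-0.0217,0,0,0,0],[1,0.022,-0.0217,0,0,0,0],[1,0.022,-0.0217,0,0,0,0]]
  ]
}}

```text
time: 25.73
tool_pos: [0.4855, -0.3585, 0.1126]
eef_rot: [0.653, -0.271, 0.653, 0.271]
force: [0.4, 0.0, -0.1]
grip_width: 0.0005
```

Run:
```python
from held import *
s=st(); print("tcp s,l",(s["tool_pos"][:2]-F0)@u,(s["tool_pos"][:2]-F0)@w)
a=cam("scene"); b=cam("side")
A=cv2.resize(a["img"][240:400,90:250,::-1],(400,400),interpolation=cv2.INTER_CUBIC);B=cv2.resize(b["img"][70:170,370:470,::-1],(400,400),interpolation=cv2.INTER_CUBIC)
cv2.imwrite("pics/c8.png",np.hstack([A,B]))
```

```text
tcp [ 0.4855 -0.3585  0.1126] jaw yaw 45.04 xaxis [-0.  0. -1.] f [ 0.4  0.  -0.1] w 0.0005 t 25.7333
tcp s,l 0.019053223054241224 -0.00013481031910364319
```

View pics/c8.png

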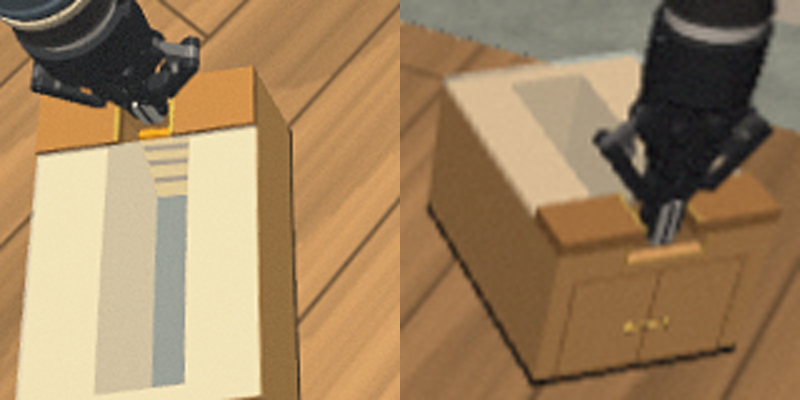

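The slice has gone over the sill (pale striped shape in the window, crop (168,165), orange end at (155,132)). I'll back off and check that it really fell.

{"method": "carry_out", "body": {
  "moves": [
    [[1,-0.015,0.0148,0.003,0,0,0],[1,-0.03,0.0296,0.005,0,0,0],[1,-0.05,0.0494,0.02,0,0,0],[1,-0.07,0.0691,0.04,0,0,0],[1,-0.085,0.09,0.06,0,0,0],[1,-0.09,0.12,0.08,0,0,0],[1,-0.09,0.15,0.09,0,0,0],[1,-0.09,0.17,0.09,0,0,0]]
  ]
}}

```text
time: 26.5
tool_pos: [0.3961, -0.1874, 0.2063]
eef_rot: [0.655, -0.272, 0.652, 0.269]
force: [1.3, -0.0, -0.2]
grip_width: 0.0001
```

Run:
```python
from held import *
s=st()
a=cam("scene"); b=cam("side"); slices("scene",a); slices("side",b); rings("side",b,.5645,.018,.0905)
for n,c in (("scene",a),("side",b)):
    W=cloud(c); D=W[...,:2]-F0; S=D@u; L=D@w; z=W[...,2]; hsv=cv2.cvtColor(c["img"],cv2.COLOR_RGB2HSV).astype(int)
    m=(S>-.02)&(S<.12)&(abs(L)<.035)&(z<.125)&(z>-.02)
    for lo in np.arange(0,.12,.01):
        k=m&(S>=lo)&(S<lo+.01)
        if k.sum()>3: print(n,lo.round(2),k.sum(),"z",np.percentile(z[k],[5,50,95]).round(3))
A=cv2.resize(a["img"][265:345,100:200,::-1],(500,400),interpolation=cv2.INTER_CUBIC);B=cv2.resize(b["img"][70:150,380:440,::-1],(300,400),interpolation=cv2.INTER_CUBIC)
cv2.imwrite("pics/c9.png",np.hstack([A,B]))
```

```text
tcp [ 0.3961 -0.1874  0.2063] jaw yaw 45.04 xaxis [ 0.005 -0.003 -1.   ] f [ 1.3 -0.  -0.2] w 0.0001 t 26.5
scene slice px [267. 169.] [422.8  67.7] [70.3 55.9] long axis deg 63.9
scene slice px [333. 177.] [590.7 142.6] [ 34.2 114.7] long axis deg 107.5
side slice px [324. 266.] [560.3 138.1] [ 68.5 188.3] long axis deg 90.2
side slice px [388. 264.] [419.5  68.8] [72.  52.3] long axis deg 64.5
side 405 {50: 8, 55: 3, 60: 0, 65: 0, 70: 0, 75: 0, 80: 1, 85: 28, 90: 62, 95: 1, 100: 1, 105: 29, 110: 65, 115: 1, 120: 0, 125: 24, 130: 68, 135: 0, 140: 0, 145: 33, 150: 63, 155: 0, 160: 0, 165: 0, 170: 0, 175: 0, 180: 14, 185: 4, 190: 0, 195: 0} ztop 0.1107
  rod slope z 0.0015 z@120 0.0926 slope x -0.0185 x@120 0.5635 tip 0.2232
scene 0.0 69 z [0.107 0.109 0.111]
scene 0.01 223 z [0.067 0.086 0.109]
scene 0.02 43 z [0.067 0.072 0.12 ]
side 0.0 509 z [0.007 0.071 0.112]
side 0.01 11 z [0.11  0.111 0.113]
side 0.02 5 z [0.099 0.104 0.108]
side 0.03 10 z [0.094 0.1   0.109]
side 0.04 13 z [0.086 0.099 0.107]
side 0.05 19 z [0.082 0.094 0.107]
side 0.06 23 z [0.072 0.093 0.108]
side 0.07 22 z [0.064 0.083 0.101]
side 0.08 14 z [0.064 0.085 0.096]
side 0.09 10 z [0.048 0.078 0.09 ]
side 0.1 5 z [0.075 0.078 0.085]
```

View pics/c9.png

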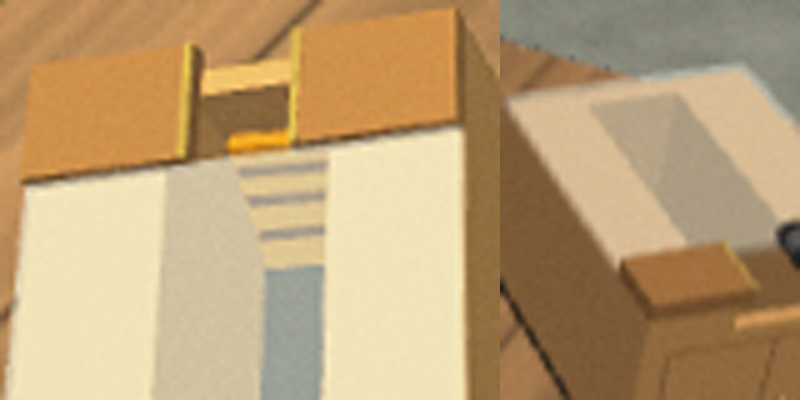

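The first slice is in the bin: its top end is at z≈0.07, well under the sill, leaning on the front wall. Slice A hasn't been disturbed. Now for slice A.

{"method": "carry_out", "body": {
  "moves": [
    [[-0.6,0.002,0.012,0,0,0,-0.1],[-0.6,0.004,0.03,0,0,0,-0.2],[-0.6,0.006,0.05,0,0,0,-0.3],[-0.6,0.008,0.07,0,0,0,-0.4],[-0.6,0.01,0.09,0,0,0,-0.5],[-0.6,0.012,0.11,0,0,0,-0.6],[-0.6,0.016,0.13,0,0,0,-0.7],[-0.6,0.018,0.15,0,0,0,-0.8]]
  ]
}}

```text
time: 27.27
tool_pos: [0.4138, -0.0384, 0.2022]
eef_rot: [0.707, 0.007, 0.707, -0.007]
force: [0.2, -0.6, -0.6]
grip_width: 0.0684
```

{"method": "carry_out", "body": {
  "moves": [
    [[-0.6,0.004,0.025,-0.01,0,0,-0.1],[-0.6,0.008,0.05,-0.02,0,0,-0.2],[-0.6,0.012,0.075,-0.03,0,0,-0.3],[-0.6,0.014,0.1,-0.04,0,0,-0.4],[-0.6,0.016,0.12,-0.05,0,0,-0.425],[-0.6,0.016,0.128,-0.055,0,0,-0.425],[-0.6,0.016,0.128,-0.055,0,0,-0.425],[-0.6,0.016,0.128,-0.055,0,0,-0.425]]
  ]
}}

```text
time: 27.93
tool_pos: [0.4293, 0.0887, 0.1472]
eef_rot: [0.69, 0.153, 0.691, -0.154]
force: [-0.1, -0.4, 0.3]
grip_width: 0.0683
```

Run:
```python
from yaw import *
st(); slices("wrist",cam("wrist")); st()
```

```text
tcp [0.4293 0.0887 0.1472] jaw yaw -25.09 xaxis [-0.001 -0.001 -1.   ] f [-0.1 -0.4  0.3] w 0.0683 t 27.9333
wrist slice px [412. 106.] [553.7 143.1] [ 54.3 157.8] long axis deg 91.2
wrist slice px [384.  11.] [545.3 202.9] [12.3 19.9] long axis deg 110.4
wrist slice px [412.  60.] [552.1 161.8] [20.2 37.4] long axis deg 123.9
wrist slice px [426. 178.] [534.4  55.3] [12.3 24.5] long axis deg 93.0
wrist slice px [315. 205.] [420.2  69.7] [69.7 52. ] long axis deg 64.7
tcp [0.4298 0.0884 0.1478] jaw yaw -25.16 xaxis [ 0.    -0.001 -1.   ] f [ 0.3 -0.5  0.9] w 0.0685 t 27.9833
```

{"method": "carry_out", "body": {
  "moves": [
    [[-0.6,0.0006,0.0027,-0.03,0,0,0],[-0.6,0.0006,0.0027,-0.06,0,0,0],[-0.6,0.0006,0.0027,-0.09,0,0,0],[-0.6,0.0006,0.0027,-0.108,0,0,0],[-0.6,0.0006,0.0027,-0.12,0,0,0],[-0.6,0.0006,0.0027,-0.13,0,0,0],[-0.6,0.0006,0.0027,-0.136,0,0,0],[-0.6,0.0006,0.0027,-0.138,0,0,0]]
  ],
  "grip_force": 40
}}

```text
time: 28.65
tool_pos: [0.4302, 0.0912, 0.0093]
eef_rot: [0.69, 0.154, 0.69, -0.155]
force: [-0.2, 0.5, 0.6]
grip_width: 0.068
```

{"method": "carry_out", "body": {
  "moves": [
    [[-0.6,0,0,-0.002,0,0,0],[-0.6,0,0,-0.004,0,0,0],[-0.6,0,0,-0.006,0,0,0],[-0.6,0,0,-0.008,0,0,0],[-0.6,0,0,-0.01,0,0,0],[-0.6,0,0,-0.01,0,0,0],[-0.6,0,0,-0.01,0,0,0],[-0.6,0,0,-0.01,0,0,0]]
  ]
}}

```text
time: 29.32
tool_pos: [0.4302, 0.0921, -0.0003]
eef_rot: [0.69, 0.154, 0.69, -0.154]
force: [-0.2, 0.4, 0.4]
grip_width: 0.0679
```

{"method": "carry_out", "body": {
  "moves": [
    [[-0.3,0,0,0,0,0,0],[0,0,0,0,0,0,0],[0.3,0,0,0,0,0,0],[1,0,0,0,0,0,0],[1,0,0,0,0,0,0],[1,0,0,0,0,0,0],[1,0,0,0,0,0,0],[1,0,0,0,0,0,0]]
  ]
}}

```text
time: 29.98
tool_pos: [0.4308, 0.0921, 0.0001]
eef_rot: [0.691, 0.154, 0.69, -0.154]
force: [1.0, -0.1, 5.1]
grip_width: 0.0503
```

{"method": "carry_out", "body": {
  "moves": [
    [[1,0,0,0.01,0,0,0],[1,0,0,0.03,0,0,0],[1,0,0,0.06,0,0,0],[1,0,-0.01,0.09,0,0,0.1],[1,-0.002,-0.03,0.12,0,0,0.2],[1,-0.004,-0.05,0.145,0,0,0.3],[1,-0.007,-0.075,0.16,0,0,0.4],[1,-0.01,-0.1,0.165,0,0,0.5]]
  ]
}}

```text
time: 30.65
tool_pos: [0.4211, -0.0089, 0.168]
eef_rot: [0.708, -0.024, 0.705, 0.023]
force: [1.5, 0.5, -1.4]
grip_width: 0.0505
```

{"method": "carry_out", "body": {
  "moves": [
    [[1,-0.004,-0.03,0,0,0,0.1],[1,-0.008,-0.06,0,0,0,0.2],[1,-0.012,-0.09,0,0,0,0.3],[1,-0.016,-0.12,0,0,0,0.4],[1,-0.02,-0.15,0,0,0,0.5],[1,-0.024,-0.18,0,0,0,0.6],[1,-0.028,-0.205,0,0,0,0.7],[1,-0.03,-0.225,0,0,0,0.727]]
  ]
}}

```text
time: 31.32
tool_pos: [0.3888, -0.2344, 0.164]
eef_rot: [0.652, -0.272, 0.653, 0.273]
force: [0.5, 0.3, -0.5]
grip_width: 0.0505
```

{"method": "carry_out", "body": {
  "moves": [
    [[1,-0.001,-0.015,0,0,0,0],[1,-0.001,-0.025,-0.01,0,0,0],[1,-0.001,-0.03,-0.025,0,0,0],[1,-0.001,-0.03,-0.04,0,0,0],[1,-0.001,-0.03,-0.048,0,0,0],[1,-0.001,-0.03,-0.0505,0,0,0],[1,-0.001,-0.03,-0.0505,0,0,0],[1,-0.001,-0.03,-0.0505,0,0,0]]
  ]
}}

```text
time: 31.98
tool_pos: [0.3893, -0.2626, 0.1143]
eef_rot: [0.653, -0.272, 0.653, 0.272]
force: [-0.2, -0.4, -0.1]
grip_width: 0.0502
```

Run:
```python
from held import *
s=st(); c=cam("wrist"); held(c,s["tool_pos"][2],-.01,.014); print("tcp s,l",(s["tool_pos"][:2]-F0)@u,(s["tool_pos"][:2]-F0)@w)
```

```text
tcp [ 0.3893 -0.2626  0.1143] jaw yaw 45.19 xaxis [-0.  0. -1.] f [-0.2 -0.4 -0.1] w 0.0502 t 31.9833
held slice: s,l centre [-92.6   1. ] [70.9 52. ] 1.6 s range [-0.127  -0.0596] l range [-0.0239  0.0261] top z 0.1215 slopes ds,dl [ 0.008 -0.   ]
tcp s,l -0.11677500956945622 0.0005382767517283428
```

{"method": "carry_out", "body": {
  "moves": [
    [[1,0.004,-0.005,0,0,0,0],[1,0.011,-0.012,0,0,0,0],[1,0.018,-0.0187,0,0,0,0],[1,0.025,-0.0256,0,0,0,0],[1,0.03,-0.0305,0,0,0,0],[1,0.033,-0.0335,0,0,0,0],[1,0.036,-0.0365,0,0,0,0],[1,0.039,-0.0394,0,0,0,0]]
  ]
}}

```text
time: 32.7
tool_pos: [0.4285, -0.3026, 0.1143]
eef_rot: [0.653, -0.271, 0.653, 0.271]
force: [0.1, -0.5, 0.1]
grip_width: 0.0504
```

{"method": "carry_out", "body": {
  "moves": [
    [[1,0.004,-0.004,0,0,0,0],[1,0.009,-0.0089,0,0,0,0],[1,0.014,-0.0138,0,0,0,0],[1,0.019,-0.0188,0,0,0,0],[1,0.024,-0.0237,0,0,0,0],[1,0.028,-0.0276,0,0,0,0],[1,0.0305,-0.0303,0,0,0,0],[1,0.0305,-0.0303,0,0,0,0]]
  ]
}}

```text
time: 33.37
tool_pos: [0.4592, -0.3333, 0.114]
eef_rot: [0.653, -0.271, 0.653, 0.271]
force: [0.2, -0.0, -0.8]
grip_width: 0.0502
```

Run:
```python
from held import *
s=st(); c=cam("wrist"); print("tcp s,l",(s["tool_pos"][:2]-F0)@u,(s["tool_pos"][:2]-F0)@w)
W=cloud(c); D=W[...,:2]-F0; S=D@u;L=D@w; hsv=cv2.cvtColor(c["img"],cv2.COLOR_RGB2HSV).astype(int)
m=(hsv[...,0]>8)&(hsv[...,0]<28)&(hsv[...,1]>180)&(abs(W[...,2]-.118)<.008)&(abs(L)<.035)&(S<-.008)
print(m.sum(),np.percentile(S[m],[1,99]),np.percentile(L[m],[1,99]),np.median(W[...,2][m]))
```

```text
tcp [ 0.4592 -0.3333  0.114 ] jaw yaw 45.14 xaxis [ 0. -0. -1.] f [ 0.2 -0.  -0.8] w 0.0502 t 33.3667
tcp s,l -0.017315567801248183 -0.0006422361077095608
3675 [-0.02786447 -0.00825878] [-0.02519844  0.02434319] 0.1212063513150402
```

Same pose as the first slice, no contact force. Release, back off, shut, push.

{"method": "carry_out", "body": {
  "moves": [
    [[0,0,0,-0.002,0,0,0],[-0.3,0,0,-0.003,0,0,0],[-0.6,0,0,-0.003,0,0,0],[-0.6,0,0,-0.003,0,0,0],[-0.6,-0.01,0.0099,-0.0015,0,0,0],[-0.6,-0.02,0.0198,-0.0015,0,0,0],[-0.6,-0.03,0.0296,-0.0015,0,0,0],[-0.6,-0.035,0.0346,-0.0015,0,0,0]]
  ]
}}

```text
time: 34.08
tool_pos: [0.4228, -0.297, 0.1128]
eef_rot: [0.653, -0.271, 0.653, 0.272]
force: [-1.0, 0.1, 0.6]
grip_width: 0.0686
```

{"method": "carry_out", "body": {
  "moves": [
    [[-0.6,-0.01,0.0104,0,0,0,0],[-0.6,-0.01,0.0104,0,0,0,0],[0,-0.01,0.0104,0,0,0,0],[1,-0.01,0.0104,0,0,0,0],[1,-0.01,0.0104,0,0,0,0],[1,-0.01,0.0104,0,0,0,0],[1,-0.01,0.0104,0,0,0,0],[1,-0.01,0.0104,0,0,0,0]]
  ],
  "grip_force": 30
}}

```text
time: 34.75
tool_pos: [0.4139, -0.2879, 0.1125]
eef_rot: [0.653, -0.271, 0.653, 0.271]
force: [-0.4, -0.1, -0.6]
grip_width: 0.0
```

Run:
```python
from held import *
s=st(); print("tcp s,l",(s["tool_pos"][:2]-F0)@u,(s["tool_pos"][:2]-F0)@w)
held(cam("wrist"),.113,-.01,.012)
```

```text
tcp [ 0.4139 -0.2879  0.1125] jaw yaw 45.14 xaxis [-0.  0. -1.] f [-0.4 -0.1 -0.6] w 0.0 t 34.75
tcp s,l -0.08147087394577446 -0.0002014843126243205
held slice: s,l centre [-23.3  -0.4] [12.2  7.8] 0.2 s range [-0.0293 -0.0177] l range [-0.0043  0.0035] top z 0.1171 slopes ds,dl [ 0.273 -0.027]
```

{"method": "carry_out", "body": {
  "moves": [
    [[1,0.01,-0.0099,0,0,0,0],[1,0.02,-0.0198,0,0,0,0],[1,0.026,-0.0257,0,0,0,0],[1,0.031,-0.0306,0,0,0,0],[1,0.036,-0.0356,0,0,0,0],[1,0.041,-0.0405,0,0,0,0],[1,0.046,-0.0454,0,0,0,0],[1,0.05,-0.0494,0,0,0,0]]
  ]
}}

```text
time: 35.47
tool_pos: [0.4639, -0.3373, 0.1124]
eef_rot: [0.653, -0.271, 0.653, 0.272]
force: [-0.2, -0.1, -1.4]
grip_width: 0.0001
```

{"method": "carry_out", "body": {
  "moves": [
    [[1,0.005,-0.005,0,0,0,0],[1,0.01,-0.0099,0,0,0,0],[1,0.015,-0.0148,0,0,0,0],[1,0.02,-0.0198,0,0,0,0],[1,0.023,-0.0227,0,0,0,0],[1,0.023,-0.0227,0,0,0,0],[1,0.023,-0.0227,0,0,0,0],[1,0.023,-0.0227,0,0,0,0]]
  ]
}}

```text
time: 36.13
tool_pos: [0.4865, -0.3596, 0.1125]
eef_rot: [0.653, -0.271, 0.653, 0.272]
force: [-0.3, -0.2, -0.7]
grip_width: 0.0003
```

{"method": "carry_out", "body": {
  "moves": [
    [[1,-0.015,0.0148,0.003,0,0,0],[1,-0.03,0.0296,0.005,0,0,0],[1,-0.05,0.0494,0.02,0,0,0],[1,-0.07,0.0691,0.04,0,0,0],[1,-0.085,0.09,0.06,0,0,0],[1,-0.09,0.12,0.08,0,0,0],[1,-0.09,0.15,0.09,0,0,0],[1,-0.09,0.17,0.09,0,0,0]]
  ]
}}

```text
time: 36.8
tool_pos: [0.3971, -0.1884, 0.2064]
eef_rot: [0.654, -0.273, 0.651, 0.27]
force: [0.7, -0.5, -0.5]
grip_width: -0.0001
```

Run:
```python
from held import *
s=st()
a=cam("scene"); b=cam("side"); slices("scene",a); slices("side",b); rings("side",b,.5645,.018,.0905)
W=cloud(a); D=W[...,:2]-F0; S=D@u; L=D@w; z=W[...,2]
for lo in np.arange(0,.12,.01):
    k=(abs(L)<.035)&(z<.125)&(z>-.02)&(S>=lo)&(S<lo+.01)
    if k.sum()>3: print(lo.round(2),k.sum(),"z",np.percentile(z[k],[5,50,95]).round(3))
A=cv2.resize(a["img"][265:345,100:200,::-1],(500,400),interpolation=cv2.INTER_CUBIC);B=cv2.resize(b["img"][185:305,250:350,::-1],(300,400),interpolation=cv2.INTER_CUBIC)
cv2.imwrite("pics/c10.png",np.hstack([A,B]))
```

```text
tcp [ 0.3971 -0.1884  0.2064] jaw yaw 45.16 xaxis [ 0.005 -0.003 -1.   ] f [ 0.7 -0.5 -0.5] w -0.0001 t 36.8
side slice px [325. 265.] [561.4 137.2] [ 69.9 189.6] long axis deg 90.7
side 417 {50: 7, 55: 5, 60: 0, 65: 0, 70: 0, 75: 0, 80: 0, 85: 23, 90: 69, 95: 4, 100: 2, 105: 30, 110: 67, 115: 0, 120: 0, 125: 25, 130: 67, 135: 0, 140: 1, 145: 33, 150: 67, 155: 0, 160: 0, 165: 0, 170: 0, 175: 0, 180: 12, 185: 5, 190: 0, 195: 0} ztop 0.111
  rod slope z 0.0124 z@120 0.0919 slope x -0.0158 x@120 0.5629 tip 0.222
0.0 67 z [0.107 0.109 0.119]
0.01 227 z [0.067 0.087 0.11 ]
0.02 40 z [0.067 0.071 0.094]
```

View pics/c10.png

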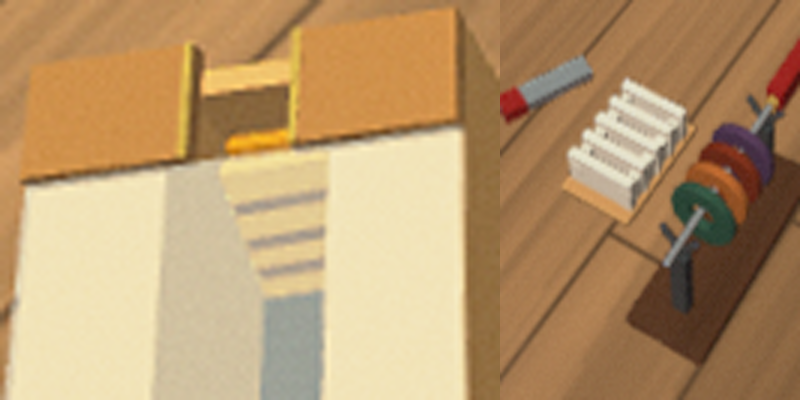

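Both slices are below the sill in the bin (stripes in the window at crop (280,220)). The skewer lies in its forks with four rings, and the rack is empty. I'll open the gripper, move clear, and do one last full check.

{"method": "carry_out", "body": {
  "moves": [
    [[-1,-0.01,0.02,0.02,0,0,0],[-1,-0.02,0.04,0.03,0,0,0],[-1,-0.02,0.06,0.04,0,0,0],[-1,-0.02,0.08,0.04,0,0,0],[-1,-0.02,0.08,0.04,0,0,0],[-1,-0.02,0.08,0.04,0,0,0],[-1,-0.02,0.08,0.04,0,0,0],[-1,-0.02,0.08,0.04,0,0,0]]
  ]
}}

```text
time: 37.57
tool_pos: [0.3765, -0.1106, 0.2419]
eef_rot: [0.653, -0.271, 0.653, 0.271]
force: [0.8, -0.4, 0.1]
grip_width: 0.0855
```

Run:
```python
from held import *
st(); a=cam("scene"); save("end.png",a,scale=1.25)
print([(np.round(d["bbox"]).tolist(),round(d["confidence"],2)) for d in spot_in("scene","slice1")])
b=cam("side"); rings("side",b,.5645,.018,.0905)
```

```text
tcp [ 0.3765 -0.1106  0.2419] jaw yaw 45.09 xaxis [-0.001  0.    -1.   ] f [ 0.8 -0.4  0.1] w 0.0855 t 37.5667
[([144.0, 292.0, 16.0, 4.0], 0.41), ([384.0, 77.0, 42.0, 57.0], 0.22)]
side 410 {50: 9, 55: 3, 60: 0, 65: 0, 70: 0, 75: 0, 80: 2, 85: 19, 90: 64, 95: 4, 100: 3, 105: 28, 110: 66, 115: 0, 120: 0, 125: 24, 130: 71, 135: 2, 140: 1, 145: 31, 150: 66, 155: 0, 160: 0, 165: 0, 170: 0, 175: 0, 180: 14, 185: 3, 190: 0, 195: 0} ztop 0.1109
  rod slope z 0.0022 z@120 0.0923 slope x -0.0166 x@120 0.5634 tip 0.2217
```

View pics/end.png

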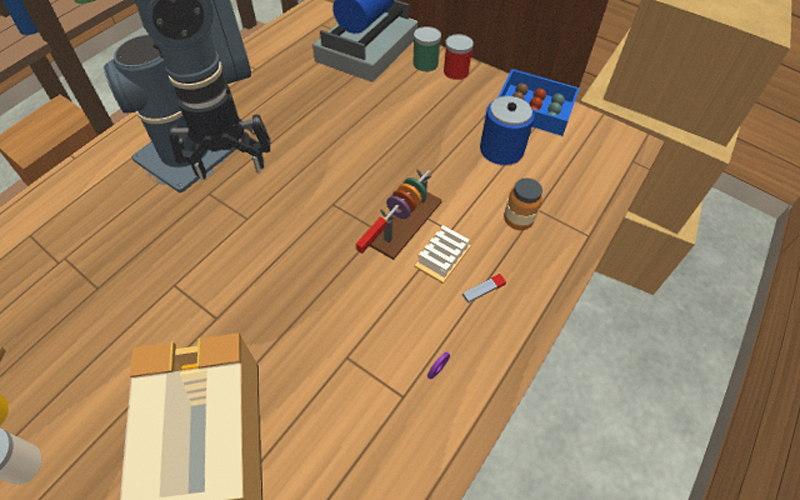

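The bench is clear of slices and the skewer with four rings lies in its forks (scene (400,210)). The rack is empty, the jar, barrel, magnet bar and look-alike are where they were, and the open gripper is clear of everything. Handing in.

```bash
python3 -c "
from station import manip
print(manip.sign_off())"
```

```text
the job is handed in; nothing more can be done
None
```

The job is done and handed in at about 38 s of the 210 s allowed.

- **Skewer:** I ran it through all four rings in the rack, lifted them off together, and laid it back in both forks. The rings sit between the forks, about 90, 110, 130 and 150 mm from the handle centre. The rod is level at about 90 mm and the rack is empty.
- **Slices:** Only two were on the bench. I fed each into the slot and pushed it over the sill with shut fingers until it fell.
- **Last checks:** The bench is clear of slices. The jar, barrel, magnet bar and purple look-alike looked unmoved. The gripper is open and touching nothing. Force readings at the end of each move stayed below about 7 N.

**Less certain:** In the last pictures the slices lean on the bin's front wall instead of lying flat. Their top end is at about 70 mm, below the 110 mm sill. Only the upper slice shows clearly through the window; the first was seen in the bin before the second went in.

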